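# Set the drying-lamp timer and start it

## Robot

A 7-joint arm with a two-finger parallel gripper is mounted at the origin on the work surface. World frame = base frame: x ahead of the robot, y to its left, z up, the work surface at z = 0. Lengths are in m, angles in rad, forces in N, time in s.
With the tool pointing down it reaches from about 0.4 to 0.875 m from the base axis. Payload 6.5 kg.
Tool frame: the origin (TCP) lies on the centre line of the jaws, within the pads' length; the fingertips stand 11 mm ahead of it and the grasp point (between the pads) lies 8 mm behind it; z points along the fingers, y is the direction in which the jaws open and shut (so a half turn about z gives the same grasp; the last joint's range is limited). The gripper opens to 88 mm and grips with 3 to 60 N. Pads are 18 mm wide; open, the fingers measure 123 mm over their backs; the gripper's body (75 mm by 187 mm) begins 45 mm behind the grasp point.
Start: joints at [1.132, 0.536, -0.004, 1.538, 0.003, 1.067, -0.071], TCP at [0.237, -0.605, 0.25] pointing down, gripper open.
Joint ranges: [-2.7, 2.7], [-0.37, 2.16], [-1.27, 1.26], [0.24, 2.4], [-1.31, 4.45], [0.19, 1.91], [-2.76, 2.76]. Speed limits (rad/s): [2.39, 2.39, 3.14, 3.14, 3.14, 3.14, 3.14].

## Interface

Orientations are given as a unit quaternion [x, y, z, w].
In Python, from cell import ctrl gives the robot as it stands.
- The arm moves only by the tool move_arm, never from a script. Its argument "commands" is a list that holds one entry, the list of rows, each a list of 7 numbers: the turn, a rotation vector about the tool's x, y, z in rad, then the shift along the tool's x, y, z in mm, then the opening, from 0 (shut) to 1 (fully open). A call has 1 to 5 rows; each row is the pose to reach, as a shift and turn from the pose measured when the call began, along the tool's axes at that moment; what a row does not reach only later rows make up. A row lasts 1/10 s, in which the tool goes at most 50 mm and 8.59 degrees, less where a joint would pass 70% of its speed; a pose out of reach is approached as far as the arm can. A call with a gripper value outside its range is refused whole. The fingers move at their own pace and stop on an object; "squeeze" is the grip in N (left out, the last holds). Time passes only in rows, so rows that repeat a pose let the fingers close. It gives the time, the measured TCP pose, the force and the opening at its end, in the units of the state.
- ctrl.get_state(): the state, without advancing time (a new reading comes with each control period).
- ctrl.get_image(name): name is "scene" or "top" or "wrist"; returns a dict with "frame" (384x512x3 uint8, red, green, blue), "depth" (384x512 float32, m along the optical axis (not along the pixel's ray), 0 where there is no reading), "fx", "fy", "cx", "cy" (pixels), "extrinsics" (4x4, takes a point from world to camera coordinates); the wrist camera has in their place "T_tool_cam" (4x4, takes a point from camera to tool coordinates, whose origin is the TCP and whose axes are the flange's). Camera axes: x right, y down, z forward; pixel columns grow to the right and rows downward; lengths in m; the calibration is good to about 2 mm. A picture is of the moment at which its call begins: read the wrist's pose just before it.
- ctrl.close_job(): hands the job in, once; it reports no verdict.
Trained networks look in a picture, given as the dict that the camera call returned (one of the last four; its "shot" number tells which), for a name from the list of things; names that differ only in an ending like _2 or _b are one class to them, and where a whole thing is asked for, a point or a joint stands for the part that bears it (a point fixed in the world has none). Each returns a list of dicts, best first, with "score" (0 to 1); they miss things now and then, are a little off and sometimes report something else, mostly with a low value. They report only what shows in the picture. A call takes as long as a camera call.
- ctrl.trace(picture, name): "pixels" (384x512 bool, what is visible of it) and "pixel" ([column, row] in pixels, amid what is visible of it).
The state is a dict: "time_s": time; "joints": joint angles; "joint_velocities": joint speeds; "tau": joint torques, N m; "eef_pos": TCP position; "ee_rot": TCP orientation; "wrist_force": force on the tool from outside, world axes, zero at the start; "ft_torque": the same for the moment, N m; "grip_width": finger opening in m.
Only numpy, scipy, OpenCV 4.12 (cv2) and the standard library are available. Lean on these libraries where they do the work, as an engineer would, in place of code of your own. Each camera call takes 0.05 s, during which the arm holds its last target.

## Task

Start the drying lamp for the painted panel: roll the ribbed thumbwheel of the timer console by its edge until the digit 5 stands centred in the window beside it, then push the start lever over, away from you, gently until it comes to its stop. Leave the bottle, jar, tape roll and panel where they are.

Things in the scene. Friction and masses are not known exactly. Their poses are not given: they have to be found in the camera images.
- console: White timer console fixed to the bench: a box with a flat top at 80 mm. Origin on the bench straight under the middle of the thumbwheel; its x points away from the robot side, y to its left, z up; yawed up to 0.3 rad. In this frame (mm) the box spans x -75..95, y -110..220; a white digit housing x -60..66, y -98..-48, top 144; a bearing post x -10..10, y 23..33, top 125.
- guard_mid (a point): Middle of the fixed round steel guard bar, 14 mm thick, along console y above the wheel (console x -15, height 240 mm, y -40..75), on one vertical leg at y 75. It stops a gripper held upright over the wheel: come in tilted about 40 degrees, fingers pointing forward and down, the hand leaning back toward the robot side.
- wheel_center (a point): Centre of the black thumbwheel, 85 mm up; its axes are the console's and do not turn. Wheel axis along y, 36 mm wide (y -18..18), core radius 52. Ten straight ribs across the edge, 8 mm thick, out to radius 63, 36 degrees apart: about 28 mm of edge between two ribs, room for a closed fingertip to push a rib's flank. Exposed only above the console's top (80 mm).
- wheel (a joint): Turn of the wheel, rad, 0 to 5.65 (end stops). Digit d is centred in the window at d x 0.6283 (5: 3.142). Grows as the wheel's top comes toward the robot side (console -x). Angles from straight up toward the robot side: one rib is at joint + 0.314, the rest every 0.6283 from it. Friction 0.13 N m, no clicks: it stays where it is left.
- window (a point): Middle of the open window on top of the digit housing (console x 0, y -73, height 140 mm), 36 mm along x, 38 along y. In it: black digits 27 mm tall on a white drum of radius 55 that turns with the wheel, 35 mm apart, heads away from the robot side. Short black marks on both sides show the window's middle.
- lever (a joint): Start lever, rad: 0 leaning 0.5 rad from vertical toward the robot side, 1.0 leaning 0.5 rad away from it, against its stop. It stays where it is left; it takes about 3 N at the grip. Hinge along y at console x 0, y 170, height 95 mm.
- lever_grip (a point): Middle of the start lever's black cross grip, a bar 60 mm long along the console's y and 20 mm thick, 90 mm from the hinge; it is 167 to 185 mm above the bench.
- paint_bottle: Bystander: standing paint bottle, 60 mm across, 150 tall; origin at its foot.
- medium_jar: Bystander: jar, 80 mm across, 90 tall; origin at its foot.
- tape_roll: Bystander: roll of blue tape lying flat, 100 mm across, 24 high; origin at its underside.
- painted_panel: Bystander: painted wooden panel lying flat at the robot's right under a fixed drying lamp (lamp head 350 to 410 mm above the bench), 300 x 220 x 20 mm; origin at the middle of its underside.

How it is judged:
On the way, in this order (a step that is already met when the one before it is completed fails the run):
1. digit 5 stands in the window, within 0.14 rad (8 mm at the digits) of its middle, and the wheel rests, the lever not yet pushed over (value of joint wheel between 3.0016 and 3.2816 rad and velocity of joint wheel between -0.05 and 0.05 rad/s and value of joint lever below 0.5 rad), for 0.3 s.
2. the start lever is pushed over to its stop (value of joint lever above 0.93 rad), for 0.2 s.
At the end, for the whole second after the job is handed in: Digit 5 is still within 0.14 rad (8 mm at the digits) of the window's middle and the lever lies at its stop (joint above 0.93 of 1.0 rad) (value of joint wheel between 3.0016 and 3.2816 rad and value of joint lever above 0.93 rad); the robot touches nothing.
It fails at once if the lever is forced (more than 40 N on it) (contact force between anything else and lever above 40 N).
It fails at once if a bystander is moved by more than 20 mm (distance of any of paint_bottle, medium_jar, tape_roll, painted_panel from where it was at the start of the episode above 0.02 m).
It also fails if it takes over 72 s, if anything falls off the work surface, if the arm or the gripper's body presses on something with over 40 N, if the wrist force passes 120 N, or if a joint passes its speed limit or range.

## Working session

There is one attempt and no reset: what is moved stays moved. The work goes in short steps, Python scripts to look and compute and a tool call to move; the robot and the scene stay as the last step left them, time stands still between calls to the robot, and variables do not carry over. Pictures are saved under pics/ and viewed, and the job is handed in when it is done.

Besides the shell and the picture viewer there is one more tool, called by a JSON object that holds its "op" and its "data". move_arm: Moves the arm, as the interface text tells. Its arguments: {"type":"object","properties":{"commands":{"type":"array","items":{"type":"array","items":{"type":"array","items":{"type":"number"}}}},"squeeze":{"type":"number"}},"required":["commands"]}

```bash
ls; mkdir -p pics; python3 - <<'E'
from cell import ctrl
import cv2,numpy as np
s=ctrl.get_state(); print(s['time_s'],s['eef_pos'],s['ee_rot'],s['grip_width'])
for n in ['scene','top']:
    p=ctrl.get_image(n); np.save(f'pics/{n}_d.npy',p['depth'])
    cv2.imwrite(f'pics/{n}0.png',p['frame'][:,:,::-1]); print(n,p['fx'],p['fy'],p['cx'],p['cy'],p['extrinsics'].round(4).tolist())
    for k in ['wheel_center','window','lever_grip','console','guard_mid','lever','wheel','paint_bottle','medium_jar','tape_roll','painted_panel']:
        r=ctrl.trace(p,k)
        for q in r[:1]:
            c,rr=q['pixel']; m=q['pixels']; d=p['depth'][int(rr),int(c)]
            X=np.array([(c-p['cx'])/p['fx']*d,(rr-p['cy'])/p['fy']*d,d,1]); W=np.linalg.inv(p['extrinsics'])@X
            print(k,round(q['score'],2),q['pixel'],m.sum(),W[:3].round(3))
E
```

```text
pics
0.0 [ 0.23652873 -0.60484421  0.24885817] [ 9.82671408e-01  1.85354376e-01 -2.16933239e-04 -7.82426455e-04] 0.08828780534002159
scene 488.37518519288886 488.37518519288886 264.7640542254964 200.3814296473787 [[-0.0284, 0.9995, -0.0165, 0.0791], [0.7162, 0.0089, -0.6978, -0.3077], [-0.6973, -0.0316, -0.7161, 2.0721], [0.0, 0.0, 0.0, 1.0]]
wheel_center 0.61 [270.2, 224.2] 5917 [ 0.617 -0.043  0.081]
window 0.86 [272.0, 225.8] 6082 [ 0.622 -0.037  0.079]
lever_grip 0.59 [310.0, 195.5] 225 [0.583 0.083 0.181]
console 0.88 [274.8, 223.0] 6065 [ 0.614 -0.028  0.084]
lever 0.48 [309.4, 197.2] 232 [0.58  0.081 0.17 ]
wheel 0.91 [254.6, 213.2] 443 [ 0.612 -0.092  0.128]
paint_bottle 0.68 [385.0, 190.8] 516 [0.458 0.35  0.081]
medium_jar 0.64 [407.2, 236.6] 776 [0.67  0.388 0.089]
tape_roll 0.82 [182.5, 264.8] 492 [ 0.723 -0.325 -0.002]
painted_panel 0.77 [144.7, 203.7] 3933 [ 0.467 -0.497  0.015]
top 464.0858490387767 464.0858490387767 257.45382679223826 190.8764135099532 [[-0.0686, -0.9976, -0.0018, -0.0093], [-0.9748, 0.0674, -0.2126, 0.6084], [0.2123, -0.0128, -0.9771, 1.7422], [0.0, 0.0, 0.0, 1.0]]
wheel_center 0.57 [252.6, 191.9] 3874 [ 0.565 -0.032  0.244]
window 0.78 [250.1, 194.3] 3909 [ 0.592 -0.022  0.08 ]
lever_grip 0.43 [223.7, 192.1] 94 [0.601 0.078 0.109]
console 0.66 [253.0, 196.6] 3921 [ 0.58  -0.032  0.087]
guard_mid 0.69 [254.0, 191.7] 3972 [ 0.565 -0.037  0.244]
lever 0.61 [249.9, 191.2] 3909 [ 0.569 -0.022  0.241]
wheel 0.69 [270.2, 194.3] 348 [ 0.572 -0.096  0.146]
paint_bottle 0.5 [157.7, 240.8] 289 [0.432 0.33  0.12 ]
medium_jar 0.96 [137.8, 193.3] 408 [0.622 0.407 0.094]
tape_roll 0.6 [318.7, 169.8] 265 [ 0.692 -0.308 -0.006]
painted_panel 0.71 [369.7, 228.6] 4372 [ 0.435 -0.481  0.019]
```

```bash
python3 - <<'E'
import cv2
for n,(a,b,c,d) in {'scene':(130,300,200,360),'top':(130,260,190,340)}.items():
    im=cv2.imread(f'pics/{n}0.png')
    cv2.imwrite(f'pics/{n}0c.png',cv2.resize(im[a:b,c:d],None,fx=5,fy=5 if n=='top' else 3.5,interpolation=cv2.INTER_CUBIC) if n=='top' else cv2.resize(im[a:b,c:d],None,fx=3.5,fy=3.5,interpolation=cv2.INTER_CUBIC))
E
```

```text
(no output)
```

View pics/scene0.png

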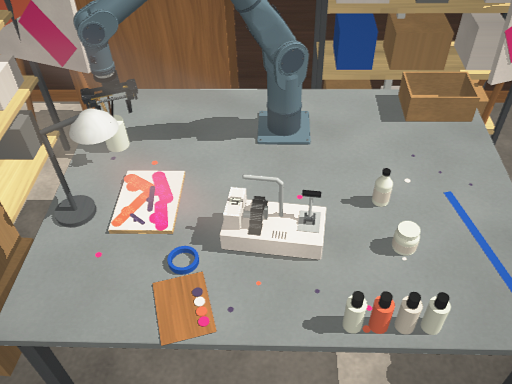

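View pics/top0.png

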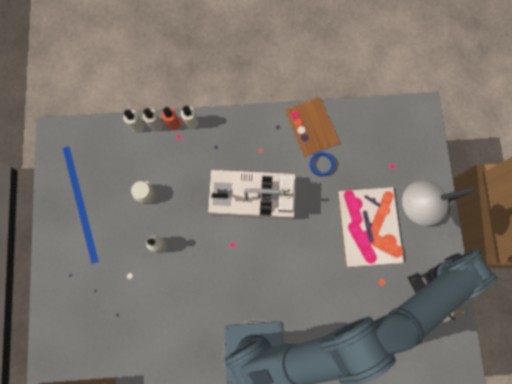

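```bash
ls pics
```

```text
scene0.png
scene0c.png
scene_d.npy
top0.png
top0c.png
top_d.npy
```

View pics/scene0c.png

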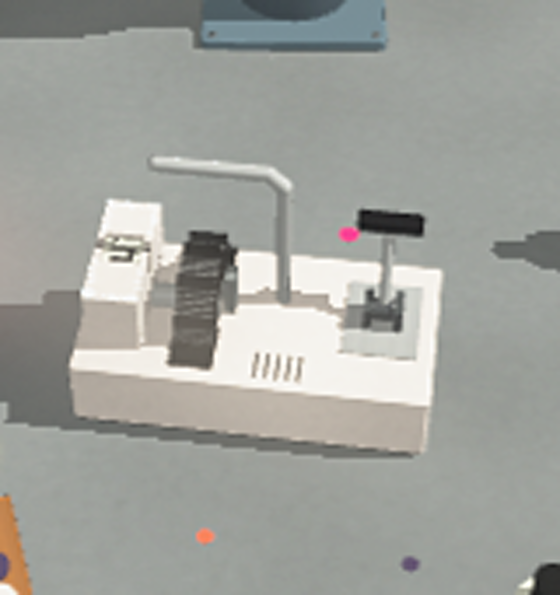

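View pics/top0c.png

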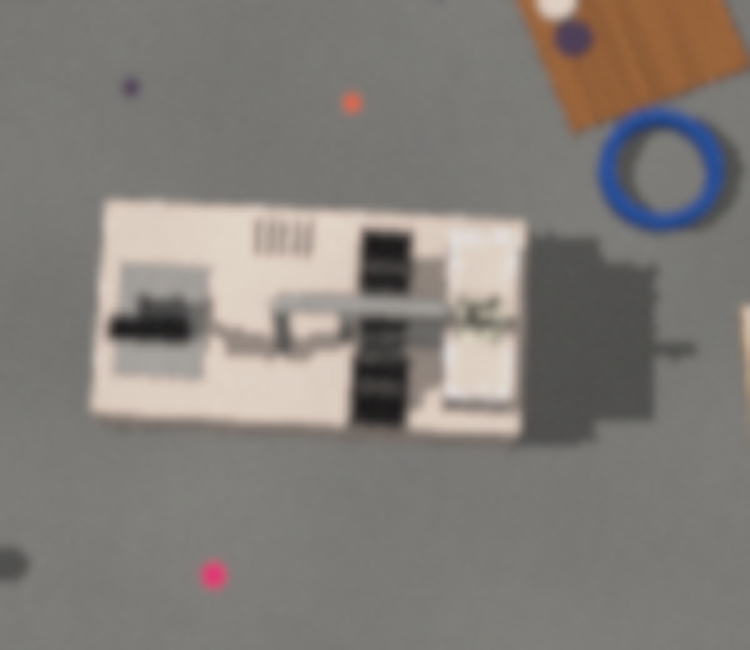

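```bash
cat > h.py <<'E'
import numpy as np,cv2
from cell import ctrl
from scipy.spatial.transform import Rotation as R
def cloud(p,T=None):
    d=p['depth']; v,u=np.mgrid[:384,:512]
    X=np.stack([(u-p['cx'])/p['fx']*d,(v-p['cy'])/p['fy']*d,d,np.ones_like(d)],-1)
    M=np.linalg.inv(p['extrinsics']) if T is None else T
    return (X@M.T)[...,:3]
E
python3 - <<'E'
from h import *
P=[]
for n in ['scene','top']:
    p=ctrl.get_image(n); W=cloud(p)
    m=(p['depth']>0)&(W[...,0]>.4)&(W[...,0]<.8)&(W[...,1]>-.3)&(W[...,1]<.25)&(W[...,2]>.07)&(W[...,2]<.088)
    m&=cv2.morphologyEx(m.astype(np.uint8),cv2.MORPH_OPEN,np.ones((3,3),np.uint8))>0
    pts=W[m]; P.append(pts)
    print(n,len(pts),np.median(pts[:,2]),cv2.minAreaRect((pts[:,:2]*1000).astype(np.float32)))
    W2=W.reshape(-1,3); g=W2[(W2[:,2]>.23)&(W2[:,2]<.255)&(abs(W2[:,0]-.57)<.08)&(abs(W2[:,1]+.05)<.15)]
    print('guard',len(g),g.mean(0),g.min(0),g.max(0), np.polyfit(g[:,1],g[:,0],1))
    g=W2[(W2[:,2]>.165)&(W2[:,2]<.2)&(abs(W2[:,0]-.57)<.08)&(abs(W2[:,1]-.08)<.06)]
    print('grip',len(g),g.mean(0),g.min(0),g.max(0))
    np.save(f'pics/{n}_pts.npy',pts)
E
```

```text
scene 2826 0.08112838340974238 ((600.6514892578125, -32.71333312988281), (331.47198486328125, 175.2295379638672), 84.19328308105469)
guard 182 [ 0.57285168 -0.0668496   0.24379137] [ 0.55922568 -0.12959575  0.23136043] [ 0.58543929 -0.00571818  0.25180121] [0.11473114 0.58052141]
grip 132 [0.57998142 0.08587464 0.18571868] [0.56453831 0.05718095 0.16580592] [0.58933993 0.11387089 0.19473072]
top 2126 0.08049471453876911 ((599.4766235351562, -28.005020141601562), (327.0579528808594, 171.28724670410156), 83.1109848022461)
guard 138 [ 0.56888708 -0.06408638  0.24484641] [ 0.55781363 -0.12460084  0.23050988] [ 0.5818412  -0.00158841  0.25358183] [0.11409808 0.57619922]
grip 88 [0.57364455 0.08925062 0.18879426] [0.56262355 0.06097067 0.17676482] [0.58757334 0.11930115 0.19767116]
```

```bash
cat >> h.py <<'E'
yaw=-0.112; O=np.array([.584,-.0836,0]); C=R.from_euler('z',yaw)
def con(x,y,z): return O+C.apply(np.array([x,y,z])/1000)
def tiltR(t): # t deg back-lean: tool x forward(-ish), y = -console y, z down+forward
    a=np.radians(t); z=[np.sin(a),0,-np.cos(a)]; y=[0,-1,0]; x=np.cross(y,z)
    return C*R.from_matrix(np.array([x,y,z]).T)
def rel(pos,rot,s=None):
    s=s or ctrl.get_state(); R0=R.from_quat(s['ee_rot'])
    rv=(R0.inv()*rot).as_rotvec(); d=R0.inv().apply(np.array(pos)-s['eef_pos'])*1000
    print('rel',rv.round(3).tolist(),d.round(1).tolist(),'|rv|deg',round(np.degrees(np.linalg.norm(rv)),1),'mm',round(np.linalg.norm(d)))
def st():
    s=ctrl.get_state(); r=R.from_quat(s['ee_rot'])
    p=C.inv().apply(s['eef_pos']-O)*1000; z=C.inv().apply(r.as_matrix()[:,2])
    print('t',s['time_s'],'con tcp',p.round(1),'tip',(p+11*z).round(1),'z',z.round(3),'F',np.round(C.inv().apply(s['wrist_force']),1),'w',round(s['grip_width'],4)); return s
E
python3 - <<'E'
from h import *
s=st(); print(s['joints'])
p=ctrl.get_image('wrist'); print(p['T_tool_cam'].round(4).tolist(),p['fx'],p['cx'],p['cy'])
t=ctrl.get_image('top');W=cloud(t);
m=(W[...,2]>.33)&(W[...,2]<.43)&(W[...,0]>.35)&(W[...,1]<-.4); print('lamp',W[m].min(0),W[m].max(0))
rel([.33,-.45,.30],R.from_quat(s['ee_rot'])*R.from_rotvec([0,0,0.5])) if 0 else None
rel([.33,-.40,.33],tiltR(0)); rel([.40,-.15,.35],tiltR(0)); 
E
```

```text
t 1.3 con tcp [-286.8 -557.3  249.7] tip [-286.8 -557.3  238.7] z [-0. -0. -1.] F [0.1 0.7 0.5] w 0.0882
[ 1.13182479  0.53636696 -0.00436529  1.53792215  0.0026296   1.06729741
 -0.07117008]
[[-0.0004, -0.9474, -0.32, 0.0837], [1.0, -0.0003, -0.0006, -0.0005], [0.0005, -0.32, 0.9474, -0.1347], [0.0, 0.0, 0.0, 1.0]] 282.54440823977467 255.31896745189678 187.7053691720209
lamp [ 0.39698144 -0.74416977  0.33631431] [ 0.54585759 -0.51182359  0.41664026]
rel [-0.0, 0.0, 0.485] [161.6, -157.3, -80.3] |rv|deg 27.8 mm 239
rel [-0.0, 0.0, 0.485] [317.9, -364.6, -100.3] |rv|deg 27.8 mm 494
```

{"op": "move_arm", "data": {"commands": [[[0, 0, 0.485, 162, -157, -80, 0], [0, 0, 0.485, 162, -157, -80, 0], [0, 0, 0.485, 162, -157, -80, 0], [0, 0, 0.485, 162, -157, -80, 0], [0, 0, 0.485, 162, -157, -80, 0]]], "squeeze": 20}}

```text
time_s: 1.9
eef_pos: [0.3318, -0.3976, 0.3308]
ee_rot: [0.998, -0.056, 0.001, 0.0]
wrist_force: [0.5, 0.1, 0.0]
grip_width: 0.0504
```

```bash
python3 - <<'E'
from h import *
s=st(); print(s['joints'])
rel(con(-150,-30,300),tiltR(20))
E
```

```text
t 1.9 con tcp [-215.5 -340.2  330.8] tip [-215.5 -340.2  319.8] z [ 0.001 -0.    -1.   ] F [0.5 0.1 0. ] w 0.0504
[ 0.77064476  0.22537875  0.02139842  1.79125891 -0.0058512   1.12405537
 -0.88814345]
rel [0.0, 0.348, 0.001] [65.7, -310.1, 30.8] |rv|deg 19.9 mm 319
```

{"op": "move_arm", "data": {"commands": [[[0, 0.35, 0, 66, -310, 30, 0], [0, 0.35, 0, 66, -310, 30, 0], [0, 0.35, 0, 66, -310, 30, 0], [0, 0.35, 0, 66, -310, 30, 0], [0, 0.35, 0, 66, -310, 30, 0]]]}}

```text
time_s: 2.4
eef_pos: [0.4092, -0.1625, 0.3076]
ee_rot: [0.983, -0.055, 0.175, 0.01]
wrist_force: [2.2, -0.5, 0.1]
grip_width: 0.0102
```

```bash
python3 - <<'E'
from h import *
s=st(); print(s['joints'])
rel(con(-150,-30,300),tiltR(20))
p=ctrl.get_image('wrist'); cv2.imwrite('pics/w1.png',p['frame'][:,:,::-1])
E
```

```text
t 2.4 con tcp [-164.9  -97.9  307.6] tip [-161.1  -97.9  297.3] z [ 0.345 -0.001 -0.938] F [ 2.2 -0.3  0.1] w 0.0102
[ 0.60769527 -0.06521833 -0.26416352  2.22067237 -0.15734587  0.64508442
 -1.23260511]
rel [0.001, -0.004, -0.0] [11.4, -67.9, 12.2] |rv|deg 0.2 mm 70
```

View pics/w1.png

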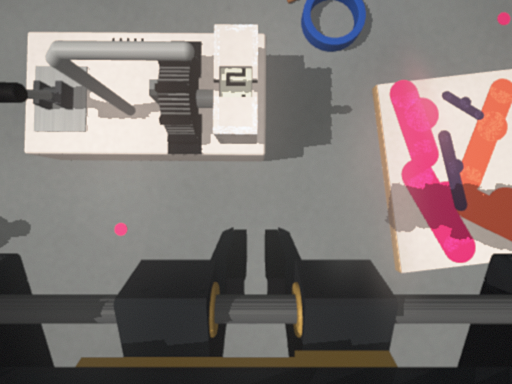

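```bash
python3 - <<'E'
import cv2
im=cv2.imread('pics/w1.png')
cv2.imwrite('pics/w1c.png',cv2.resize(im[20:165,140:270],None,fx=4,fy=4,interpolation=cv2.INTER_CUBIC))
E
```

```text
(no output)
```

View pics/w1c.png

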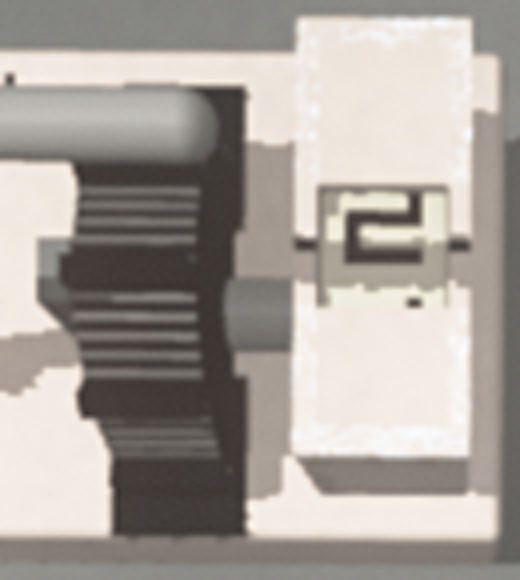

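```bash
cat >> h.py <<'E'
def tip(phi,r,t=45,back=0,y=0):
    a=np.radians(t); b=11+back
    rel(con(-r*np.sin(phi)-b*np.sin(a),y,85+r*np.cos(phi)+b*np.cos(a)),tiltR(t))
E
python3 - <<'E'
from h import *
tip(.48,57,back=70)
E
```

```text
rel [-0.005, 0.434, 0.005] [36.6, -89.5, 135.1] |rv|deg 24.9 mm 166
```

{"op": "move_arm", "data": {"commands": [[[0, 0.43, 0, 37, -90, 120, 0], [0, 0.43, 0, 37, -90, 120, 0], [0, 0.43, 0, 37, -90, 120, 0], [0, 0.43, 0, 37, -90, 135, 0], [0, 0.43, 0, 37, -90, 135, 0]]]}}

```text
time_s: 2.95
eef_pos: [0.4582, -0.1047, 0.286]
ee_rot: [0.946, -0.044, 0.323, -0.002]
wrist_force: [-0.2, -1.0, -0.0]
grip_width: 0.0005
```

```bash
python3 - <<'E'
from h import *
s=st(); print(s['joints'])
tip(.48,57,back=70)
p=ctrl.get_image('wrist'); cv2.imwrite('pics/w2.png',p['frame'][:,:,::-1])
T=np.eye(4);T[:3,:3]=R.from_quat(s['ee_rot']).as_matrix();T[:3,3]=s['eef_pos']
W=cloud(p,T@p['T_tool_cam']); c=((W-O).reshape(-1,3)@C.as_matrix())*1000
ok=(p['depth'].ravel()>0)
m=ok&(abs(c[:,1])<12)&(c[:,2]>90)&(c[:,2]<160)&(abs(c[:,0])<75)
q=c[m]; r=np.hypot(q[:,0],q[:,2]-85); ph=np.arctan2(-q[:,0],q[:,2]-85)
for a in np.arange(-.9,1.5,.05):
    k=(ph>=a)&(ph<a+.05)
    if k.sum(): print(round(a+.025,3),k.sum(),np.median(r[k]).round(1),np.percentile(r[k],90).round(1))
for nm,mm in [('wheel y',(c[:,2]>95)&(c[:,2]<150)&(abs(c[:,1])<30)&(abs(c[:,0]+40)<12)),('housing',(c[:,2]>138)&(c[:,2]<150)&(c[:,1]<-40)&(c[:,1]>-110)&(abs(c[:,0])<80)),('guard',(c[:,2]>228)&(c[:,2]<250)&(abs(c[:,0])<40)&(abs(c[:,1]-20)<80))]:
    g=c[ok&mm]; print(nm,len(g),g.min(0) if len(g) else '',g.max(0) if len(g) else '',np.median(g,0) if len(g) else '')
E
```

```text
t 2.95 con tcp [-122.7  -35.   286. ] tip [-116.   -34.5  277.3] z [ 0.609  0.044 -0.792] F [-0.1 -1.  -0. ] w 0.0005
[ 1.01922942 -0.04871985 -0.78023056  2.39234191 -0.84266695  0.199669
 -0.65226588]
rel [-0.044, 0.13, 0.002] [-25.7, -30.8, 99.1] |rv|deg 7.8 mm 107
-0.525 17 61.6 61.9
-0.475 27 61.9 62.5
-0.425 75 60.2 62.2
-0.375 107 55.4 60.8
-0.325 47 51.0 52.3
-0.275 16 51.7 52.0
-0.225 42 51.6 52.8
-0.175 26 51.8 52.4
-0.125 43 52.0 53.2
-0.075 32 51.6 52.5
-0.025 45 52.4 53.3
0.025 21 51.7 52.7
0.125 55 62.9 63.8
0.175 50 63.3 63.8
0.225 85 61.8 63.7
0.275 48 52.8 53.9
0.325 53 52.4 53.2
0.375 42 53.4 54.3
0.425 42 52.3 53.2
0.475 50 53.3 54.3
0.525 49 53.0 53.8
0.575 43 53.4 54.3
0.625 40 53.1 54.1
0.675 49 53.6 55.0
0.725 115 59.9 64.6
0.775 54 64.1 64.8
0.825 48 64.3 65.2
0.875 1 62.8 62.8
0.975 23 54.9 55.3
1.025 15 54.4 55.2
1.075 47 53.9 55.0
1.125 14 54.6 54.7
1.175 39 54.0 55.3
1.225 15 54.6 54.9
1.275 36 54.4 55.3
1.325 149 60.2 64.6
1.375 25 64.9 65.4
1.425 18 65.0 65.4
1.475 2 65.1 65.1
wheel y 811 [-51.93843446 -19.5651423   95.29420844] [-28.02296305  16.54827245 134.54955642] [-44.04137784  -2.29036554 127.32183301]
housing 4157 [ -63.11225369 -100.34423093  138.00665182] [ 64.11238421 -49.34899106 146.19789652] [ -5.6142607  -75.09732003 143.50807193]
guard 2485 [-25.29518829 -48.34667849 228.04032569] [-10.64002545  78.76017697 248.29585502] [-20.65761924  10.93731614 245.03481005]
```

View pics/w2.png

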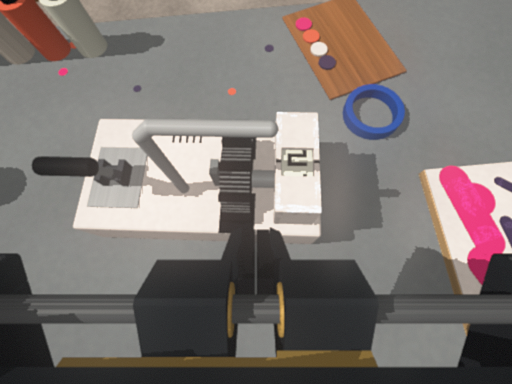

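```bash
cat >> h.py <<'E'
O=con(-1.5,-1.5,0)
E
python3 - <<'E'
from h import *
tip(.48,57,t=40,back=60); tip(.48,57,t=38,back=30)
E
```

```text
rel [-0.041, 0.041, 0.001] [-19.9, -30.6, 107.9] |rv|deg 3.3 mm 114
rel [-0.041, 0.006, 0.002] [-17.3, -29.4, 137.9] |rv|deg 2.4 mm 142
```

{"op": "move_arm", "data": {"commands": [[[-0.04, 0.03, 0, -10, -31, 50, 0], [-0.04, 0.03, 0, -20, -31, 80, 0], [-0.04, 0.03, 0, -20, -31, 108, 0], [-0.04, 0.03, 0, -20, -31, 108, 0]]]}}

```text
time_s: 3.4
eef_pos: [0.4605, -0.0934, 0.2876]
ee_rot: [0.942, -0.055, 0.33, 0.013]
wrist_force: [0.2, 0.6, 0.1]
grip_width: 0.0002
```

```bash
python3 - <<'E'
from h import *
s=st(); print(s['joints'])
tip(.48,57,t=40,back=60); tip(.48,57,t=40,back=0); 
p=ctrl.get_image('wrist'); cv2.imwrite('pics/w3.png',p['frame'][:,:,::-1])
E
```

```text
t 3.4 con tcp [-120.2  -22.   287.6] tip [-113.3  -21.9  279. ] z [ 0.623  0.009 -0.782] F [0.1 0.6 0.1] w 0.0002
[ 1.4980707  -0.10123592 -1.26194393  2.39498487 -1.01346413  0.19144067
 -0.53479284]
rel [-0.008, 0.026, -0.007] [-23.3, -21.0, 106.6] |rv|deg 1.6 mm 111
rel [-0.008, 0.026, -0.007] [-21.7, -20.5, 166.6] |rv|deg 1.6 mm 169
```

View pics/w3.png

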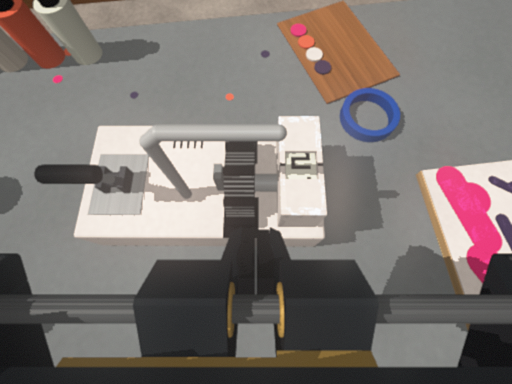

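```bash
cat > data.py <<'E'
import numpy as np
D=[([1.13182479,0.53636696,-0.00436529,1.53792215,0.0026296,1.06729741,-0.07117008],[0.23652873,-0.60484421,0.24885817],[0.982671408,0.185354376,-2.16933239e-04,-7.82426455e-04]),
([0.77064476,0.22537875,0.02139842,1.79125891,-0.0058512,1.12405537,-0.88814345],[0.3318,-0.3976,0.3308],[0.998,-0.056,0.001,0.0]),
([0.60769527,-0.06521833,-0.26416352,2.22067237,-0.15734587,0.64508442,-1.23260511],[0.4092,-0.1625,0.3076],[0.983,-0.055,0.175,0.01]),
([1.01922942,-0.04871985,-0.78023056,2.39234191,-0.84266695,0.199669,-0.65226588],[0.4582,-0.1047,0.286],[0.946,-0.044,0.323,-0.002]),
([1.4980707,-0.10123592,-1.26194393,2.39498487,-1.01346413,0.19144067,-0.53479284],[0.4605,-0.0934,0.2876],[0.942,-0.055,0.33,0.013])]
E
python3 - <<'E'
from data import D
import numpy as np, itertools
from scipy.spatial.transform import Rotation as R
ax='zyzyzyz'
best=[]
for sg in itertools.product([1,-1],repeat=7):
    Rs=[]
    for q,p,o in D:
        r=R.identity()
        for a,s,x in zip(ax,sg,q): r=r*R.from_euler(a,s*x)
        Rs.append((r,R.from_quat(o)))
    # o = B*r*E ; try B in yaw 0/90/180/270 , E mean
    for by in range(4):
        B=R.from_euler('z',by*np.pi/2)
        E=[(B*r).inv()*o for r,o in Rs]
        m=R.concatenate(E).mean(); e=max((m.inv()*x).magnitude() for x in E)
        best.append((e,sg,by,m.as_euler('zyx').round(3)))
best.sort(key=lambda b:b[0])
for b in best[:6]: print(b)
E
```

```text
(0.0011808693322985643, (-1, 1, -1, 1, -1, 1, -1), 0, array([ 1.571e+00,  1.000e-03, -0.000e+00]))
(0.0011808693322986836, (-1, -1, -1, -1, -1, -1, -1), 2, array([-1.571e+00, -1.000e-03,  0.000e+00]))
(0.4719117138356165, (-1, -1, -1, -1, -1, -1, -1), 1, array([-3.094, -0.329, -0.331]))
(0.4719117138356167, (-1, 1, -1, 1, -1, 1, -1), 3, array([0.047, 0.329, 0.331]))
(0.4731936668970379, (-1, 1, -1, 1, -1, 1, -1), 1, array([ 3.094, -0.345,  0.312]))
(0.47319366689703823, (-1, -1, -1, -1, -1, -1, -1), 3, array([-0.047,  0.345, -0.312]))
```

```bash
cat > fk.py <<'E'
import numpy as np
from scipy.spatial.transform import Rotation as R
from data import D
sg=(-1,1,-1,1,-1,1,-1); E=R.from_euler('z',np.pi/2)
def frames(q):
    r=R.identity(); o=[r]
    for a,s,x in zip('zyzyzyz',sg,q): r=r*R.from_euler(a,s*x); o.append(r)
    return o
# terms: (frame idx, axis)
terms=[(0,2),(1,0),(1,1),(3,0),(3,1),(3,2),(5,0),(5,1),(5,2),(6,0),(6,1),(7,2)]
def A(q):
    f=frames(q); return np.stack([f[i].as_matrix()[:,a] for i,a in terms],1)
def fit(lam=1e-4):
    M=np.vstack([A(q) for q,_,_ in D]); b=np.concatenate([p for _,p,_ in D])
    L=np.linalg.solve(M.T@M+lam**2*np.eye(len(terms)),M.T@b); return L,M@L-b
def fk(q,L): return A(q)@L,(frames(q)[-1]*E)
E
python3 - <<'E'
from fk import *
for lam in (1e-4,3e-3,1e-2):
    L,e=fit(lam); print(lam,dict(zip(terms,L.round(4))),abs(e).max())
E
```

```text
0.0001 {(0, 2): np.float64(0.3465), (1, 0): np.float64(0.0003), (1, 1): np.float64(-0.0245), (3, 0): np.float64(0.0027), (3, 1): np.float64(-0.0207), (3, 2): np.float64(0.5031), (5, 0): np.float64(-0.0006), (5, 1): np.float64(0.0002), (5, 2): np.float64(0.4446), (6, 0): np.float64(0.0015), (6, 1): np.float64(0.0002), (7, 2): np.float64(0.3146)} 0.0001573041411502829
0.003 {(0, 2): np.float64(0.3463), (1, 0): np.float64(0.0003), (1, 1): np.float64(-0.0245), (3, 0): np.float64(0.0028), (3, 1): np.float64(-0.0207), (3, 2): np.float64(0.5031), (5, 0): np.float64(-0.0007), (5, 1): np.float64(0.0002), (5, 2): np.float64(0.4445), (6, 0): np.float64(0.0016), (6, 1): np.float64(0.0002), (7, 2): np.float64(0.3144)} 0.00014600899642747134
0.01 {(0, 2): np.float64(0.3449), (1, 0): np.float64(0.0005), (1, 1): np.float64(-0.0245), (3, 0): np.float64(0.0042), (3, 1): np.float64(-0.0213), (3, 2): np.float64(0.5024), (5, 0): np.float64(-0.0011), (5, 1): np.float64(0.0005), (5, 2): np.float64(0.4443), (6, 0): np.float64(0.0027), (6, 1): np.float64(0.0005), (7, 2): np.float64(0.3125)} 0.0002705312642982127
```

```bash
cat >> fk.py <<'E'
from scipy.optimize import least_squares
L,_=fit()
lo=np.array([-2.7,-.37,-1.27,.24,-1.31,.19,-2.76]);hi=np.array([2.7,2.16,1.26,2.4,4.45,1.91,2.76])
def ik(p,rot,q0,marg=.03,w=1e-3):
    def f(q):
        x,r=fk(q,L); return np.concatenate([(x-p)*10,(r.inv()*rot).as_rotvec()*3,w*(q-q0)])
    s=least_squares(f,np.clip(q0,lo+marg+.001,hi-marg-.001),bounds=(lo+marg,hi-marg))
    x,r=fk(s.x,L); return s.x,np.linalg.norm(x-p)*1000,np.degrees((r.inv()*rot).magnitude())
E
cat >> h.py <<'E'
def tippose(phi,r,t=45,back=0,y=0):
    a=np.radians(t); b=11+back
    return con(-r*np.sin(phi)-b*np.sin(a),y,85+r*np.cos(phi)+b*np.cos(a)),tiltR(t)
E
python3 - <<'E'
from h import *
from fk import *
for t in (30,35,40,45,50):
  for phi,back in ((.48,60),(.48,30),(.48,0),(.8,0),(1.1,0),(1.1,30)):
    p,r=tippose(phi,57,t,back)
    b=None
    for q0 in ([.2,.2,0,2.1,0,.5,0],[.6,.2,-.5,2.1,-.4,.5,-.8],[-.3,.2,.6,2.1,.5,.5,.0],[.2,.2,0,2.1,0,.5,-1.5]):
        s=ik(p,r,np.array(q0))
        if b is None or s[1]+s[2]<b[1]+b[2]: b=s
    print(t,phi,back,b[0].round(2),round(b[1],1),round(b[2],1))
E
```

```text
30 0.48 60 [ 0.6   0.28 -0.62  2.28  1.14  0.22 -2.72] 0.0 0.0
30 0.48 30 [ 0.53  0.35 -0.55  2.25  1.17  0.22 -2.73] 4.3 1.6
30 0.48 0 [ 0.49  0.42 -0.5   2.2   1.19  0.22 -2.73] 8.1 3.1
30 0.8 0 [ 0.51  0.42 -0.52  2.22  1.19  0.22 -2.73] 11.4 4.2
30 1.1 0 [ 0.52  0.44 -0.52  2.23  1.2   0.22 -2.73] 14.8 5.5
30 1.1 30 [ 0.56  0.37 -0.58  2.28  1.18  0.22 -2.73] 11.2 4.0
35 0.48 60 [ 0.73  0.28 -0.75  2.29  1.19  0.22 -2.73] 11.6 4.0
35 0.48 30 [ 0.64  0.35 -0.65  2.25  1.21  0.22 -2.73] 15.5 5.6
35 0.48 0 [ 0.58  0.42 -0.58  2.2   1.23  0.22 -2.73] 18.5 7.0
35 0.8 0 [ 0.61  0.43 -0.61  2.22  1.24  0.22 -2.73] 21.8 8.1
35 1.1 0 [ 0.62  0.44 -0.62  2.23  1.25  0.22 -2.73] 25.3 9.3
35 1.1 30 [ 0.69  0.37 -0.68  2.28  1.23  0.22 -2.73] 22.5 7.9
40 0.48 60 [ 0.9   0.3  -0.9   2.3   1.24  0.22 -2.73] 23.6 8.0
40 0.48 30 [ 0.78  0.36 -0.77  2.25  1.26  0.22 -2.73] 26.6 9.5
40 0.48 0 [ 0.7   0.43 -0.69  2.2   1.28  0.22 -2.73] 28.8 10.8
40 0.8 0 [ 0.73  0.44 -0.72  2.23  1.29  0.22 -2.73] 32.2 11.9
40 1.1 0 [ 0.76  0.46 -0.73  2.24  1.31  0.22 -2.73] 35.7 13.1
40 1.1 30 [ 0.84  0.39 -0.82  2.29  1.29  0.22 -2.73] 33.8 11.8
45 0.48 60 [ 1.08  0.33 -1.06  2.31  1.3   0.22 -2.73] 35.5 12.0
45 0.48 30 [ 0.94  0.39 -0.92  2.26  1.33  0.22 -2.73] 37.6 13.4
45 0.48 0 [ 0.84  0.46 -0.82  2.21  1.35  0.22 -2.73] 38.9 14.6
45 0.8 0 [ 0.89  0.47 -0.86  2.23  1.37  0.22 -2.73] 42.4 15.6
45 1.1 0 [ 0.93  0.5  -0.88  2.24  1.41  0.22 -2.73] 45.8 16.8
45 1.1 30 [ 1.02  0.43 -0.98  2.3   1.38  0.22 -2.73] 44.8 15.5
50 0.48 60 [ 1.27  0.4  -1.22  2.33  1.4   0.22 -2.73] 47.4 15.8
50 0.48 30 [ 1.13  0.46 -1.08  2.27  1.43  0.22 -2.73] 48.4 17.2
50 0.48 0 [ 1.02  0.52 -0.98  2.21  1.46  0.22 -2.73] 48.8 18.3
50 0.8 0 [ 1.25  0.78 -1.24  2.23  1.69  0.41 -2.73] 47.1 19.0
50 1.1 0 [ 1.28  0.84 -1.24  2.25  1.75  0.43 -2.73] 48.8 19.9
50 1.1 30 [ 1.3   0.65 -1.24  2.3   1.61  0.33 -2.73] 51.5 19.3
```

```bash
cat > s.py <<'E'
from h import *
from fk import *
rng=np.random.default_rng(0)
F=R.from_euler('z',np.pi)
for flip in (0,1):
 for t in (35,40,45):
  for phi,back in ((.48,60),(.48,0),(1.1,0)):
    p,r=tippose(phi,57,t,back)
    if flip: r=r*F
    sols=[]
    for k in range(25):
        q0=np.array([rng.uniform(-.6,.8),rng.uniform(0,1),rng.uniform(-.6,.6),rng.uniform(1.5,2.3),rng.uniform(1.5,4.2),rng.uniform(.25,1),rng.uniform(-2.5,2.5)])
        s=ik(p,r,q0)
        if s[1]<.3 and s[2]<.1: sols.append(s[0])
    if sols:
        sols.sort(key=lambda q:-min((np.minimum(q-lo,hi-q))))
        print(flip,t,phi,back,len(sols),*[q.round(2).tolist() for q in sols[:2]])
    else: print(flip,t,phi,back,'none')
E
python3 s.py
```

```text
0 35 0.48 60 none
0 35 0.48 0 21 [0.38, 0.42, -0.39, 2.32, 2.37, 0.26, 2.34] [0.33, 0.41, -0.33, 2.32, 2.44, 0.25, 2.26]
0 35 1.1 0 24 [0.63, 0.53, -0.68, 2.37, 2.3, 0.43, 2.48] [0.63, 0.53, -0.68, 2.37, 2.3, 0.43, 2.48]
0 40 0.48 60 none
0 40 0.48 0 22 [0.52, 0.47, -0.55, 2.37, 2.52, 0.43, 2.23] [0.51, 0.47, -0.55, 2.37, 2.53, 0.43, 2.23]
0 40 1.1 0 none
0 45 0.48 60 none
0 45 0.48 0 none
0 45 1.1 0 none
1 35 0.48 60 20 [0.9, 0.38, -0.98, 2.35, 1.77, 0.35, -0.15] [0.8, 0.34, -0.85, 2.35, 1.81, 0.29, -0.21]
1 35 0.48 0 22 [0.89, 0.63, -1.02, 2.29, 1.95, 0.54, -0.22] [0.76, 0.54, -0.85, 2.3, 2.02, 0.44, -0.35]
1 35 1.1 0 24 [0.78, 0.6, -0.87, 2.36, 2.17, 0.51, -0.48] [0.71, 0.56, -0.78, 2.37, 2.23, 0.47, -0.57]
1 40 0.48 60 none
1 40 0.48 0 20 [1.0, 0.77, -1.18, 2.35, 2.13, 0.74, -0.29] [0.92, 0.68, -1.06, 2.35, 2.18, 0.64, -0.41]
1 40 1.1 0 none
1 45 0.48 60 none
1 45 0.48 0 none
1 45 1.1 0 none
```

```bash
cat > s2.py <<'E'
from h import *
from fk import *
F=R.from_euler('z',np.pi)
def path(q,wps,n=12,verbose=True):
    # wps: (phi,r,t,back)
    a=wps[0]
    for b in wps[1:]:
        for k in range(1,n+1):
            v=np.array(a)+(np.array(b)-np.array(a))*k/n
            p,r=tippose(*v); q2,e1,e2=ik(p,r*F,q,marg=.01,w=1e-2); 
            j=np.abs(q2-q).max(); q=q2
            if verbose and (k==n): print(v.round(2),q.round(2),round(e1,1),round(e2,1),'jump',round(j,2))
        a=b
    return q
if __name__=='__main__':
    p,r=tippose(.7,57,0,150)
    q,e1,e2=ik(p,r*F,np.array([.15,.1,0,2.,0,1.,1.6])); print(q.round(2),e1,e2)
    path(q,[(.7,57,0,150),(.7,57,15,120),(.7,57,20,100),(.7,57,25,80),(.7,57,30,60),(.7,57,30,20),(.5,57,30,0),(.8,57,33,0),(1.0,57,36,0)])
E
python3 s2.py
```

```text
[ 0.08  0.33 -0.01  1.76  0.    1.06  1.52] 1.0799426976397431e-05 2.619786809901426e-06
[  0.7  57.   15.  120. ] [ 0.07  0.18 -0.02  2.08  0.03  0.62  1.49] 0.0 0.0 jump 0.04
[  0.7  57.   20.  100. ] [ 0.07  0.17 -0.02  2.18  0.06  0.44  1.46] 0.0 0.0 jump 0.02
[ 0.7 57.  25.  80. ] [0.04 0.19 0.01 2.27 0.11 0.25 1.4 ] 0.0 0.0 jump 0.02
[ 0.7 57.  30.  60. ] [ 0.57  0.28 -0.59  2.31  1.25  0.2   0.31] 0.0 0.0 jump 0.09
[ 0.7 57.  30.  20. ] [ 0.54  0.39 -0.57  2.29  1.66  0.23 -0.08] 0.0 0.0 jump 0.03
[ 0.5 57.  30.   0. ] [ 0.53  0.44 -0.57  2.25  1.69  0.26 -0.1 ] 0.0 0.0 jump 0.0
[ 0.8 57.  33.   0. ] [ 0.67  0.51 -0.74  2.32  2.04  0.38 -0.4 ] 0.0 0.0 jump 0.02
[ 1. 57. 36.  0.] [ 0.75  0.58 -0.83  2.37  2.22  0.5  -0.54] 0.0 0.0 jump 0.01
```

```bash
cat > s3.py <<'E'
from h import *
from fk import *
F=R.from_euler('z',np.pi)
s=st(); q=np.array(s['joints']); R0=R.from_quat(s['ee_rot']); p0=s['eef_pos']
import sys
p1=con(-140,-30,320); 
for k in range(1,11):
    f=k/10; rr=R0*R.from_rotvec((R0.inv()*tiltR(0)).as_rotvec()*f)
    q,e1,e2=ik(p0+(p1-p0)*f,rr,q,marg=.001,w=1e-2)
    if k%5==0: print(q.round(2),e1,e2)
rel(p1,tiltR(0))
rel(con(-170,-20,320),tiltR(20))
E
python3 s3.py
```

```text
t 3.45 con tcp [-120.   -18.4  287.4] tip [-113.2  -18.3  278.8] z [ 0.622  0.014 -0.783] F [0.1 0.9 0.6] w 0.0009
[ 1.38  0.05 -1.25  2.15  0.05  0.64 -1.58] 0.0028974392622777233 0.000548031405885499
[ 1.1   0.28 -1.13  1.91  0.28  1.13 -1.82] 0.0005666428002761658 0.0001729669996150671
rel [-0.014, -0.672, 0.003] [4.7, 11.0, -38.1] |rv|deg 38.5 mm 40
rel [-0.014, -0.322, 0.0] [-18.8, 0.8, -56.6] |rv|deg 18.5 mm 60
```

{"op": "move_arm", "data": {"commands": [[[0, -0.15, 0, 0, 5, -10, 0], [0, -0.3, 0, 2, 8, -20, 0], [0, -0.45, 0, 3, 10, -30, 0], [0, -0.6, 0, 4, 11, -38, 0], [0, -0.67, 0, 5, 11, -50, 0]]]}}

```text
time_s: 3.95
eef_pos: [0.4318, -0.0988, 0.3297]
ee_rot: [0.995, -0.048, 0.084, -0.006]
wrist_force: [0.3, 2.5, -0.1]
grip_width: 0.0006
```

```bash
python3 - <<'E'
from h import *
s=st(); print(s['joints'].round(3))
E
```

```text
t 3.95 con tcp [-148.1  -30.7  329.7] tip [-146.3  -30.4  318.9] z [ 0.166  0.023 -0.986] F [ 0.   2.5 -0.1] w 0.0006
[ 1.369  0.1   -1.256  2.022  0.089  0.923 -1.592]
```

{"op": "move_arm", "data": {"commands": [[[0, -0.17, 0, 0, 0, 0, 0], [0, -0.17, 0, 0, 0, 0, 0], [0, -0.17, 0, 0, 0, 0, 0], [0, -0.17, 0, 0, 0, 0, 0]]]}}

```text
time_s: 4.35
eef_pos: [0.432, -0.0974, 0.3294]
ee_rot: [0.999, -0.045, -0.001, -0.01]
wrist_force: [-0.7, 0.6, -0.5]
grip_width: 0.0006
```

```bash
python3 - <<'E'
from h import *
s=st(); print(s['joints'].round(3))
E
```

```text
t 4.35 con tcp [-148.   -29.2  329.4] tip [-148.1  -29.   318.4] z [-0.003  0.019 -1.   ] F [-0.8  0.5 -0.5] w 0.0006
[ 1.181  0.27  -1.201  1.909  0.254  1.146 -1.776]
```

```bash
cat > s4.py <<'E'
from h import *
from fk import *
from s2 import path
F=R.from_euler('z',np.pi)
s=st(); q=np.array(s['joints']); R0=R.from_quat(s['ee_rot']); p0=s['eef_pos']
for k in range(1,21):
    q,e1,e2=ik(p0,R0*R.from_rotvec([0,0,-np.pi*k/20]),q,marg=.001,w=1e-2)
print('flip',q.round(2),e1,e2)
p,r=tippose(.7,57,0,150)
for k in range(1,11):
    q,e1,e2=ik(p0+(p-p0)*k/10,r*F,q,marg=.001,w=1e-2)
print('hover',q.round(2),e1,e2)
path(q,[(.7,57,0,150),(.7,57,15,120),(.7,57,20,100),(.7,57,25,80),(.7,57,30,60),(.7,57,30,20),(.5,57,30,0),(.8,57,33,0),(1.0,57,36,0)])
E
python3 s4.py
```

```text
t 4.35 con tcp [-148.   -29.2  329.4] tip [-148.1  -29.   318.4] z [-0.003  0.019 -1.   ] F [-0.8  0.5 -0.5] w 0.0006
flip [ 1.22  0.3  -1.27  1.91  0.29  1.16  1.33] 0.0006664198511722476 0.00016767383729224662
hover [ 0.84  0.55 -1.08  1.71  0.51  1.2   1.09] 0.00019462698479018559 4.241859760945765e-05
[  0.7  57.   15.  120. ] [ 1.    0.38 -1.13  2.03  0.58  0.75  1.02] 0.0 0.0 jump 0.04
[  0.7  57.   20.  100. ] [ 0.98  0.35 -1.08  2.13  0.67  0.58  0.92] 0.0 0.0 jump 0.01
[ 0.7 57.  25.  80. ] [ 0.88  0.32 -0.95  2.23  0.85  0.4   0.73] 0.0 0.0 jump 0.02
[ 0.7 57.  30.  60. ] [ 0.67  0.3  -0.71  2.31  1.29  0.24  0.27] 0.0 0.0 jump 0.06
[ 0.7 57.  30.  20. ] [ 0.63  0.42 -0.68  2.29  1.64  0.28 -0.04] 0.0 0.0 jump 0.02
[ 0.5 57.  30.   0. ] [ 0.61  0.47 -0.67  2.25  1.67  0.3  -0.06] 0.0 0.0 jump 0.0
[ 0.8 57.  33.   0. ] [ 0.72  0.53 -0.8   2.31  2.    0.41 -0.35] 0.0 0.0 jump 0.02
[ 1. 57. 36.  0.] [ 0.8   0.6  -0.89  2.37  2.19  0.53 -0.49] 0.0 0.0 jump 0.01
```

{"op": "move_arm", "data": {"commands": [[[0, 0, -0.15, 0, 0, 0, 0], [0, 0, -0.3, 0, 0, 0, 0], [0, 0, -0.45, 0, 0, 0, 0], [0, 0, -0.6, 0, 0, 0, 0], [0, 0, -0.75, 0, 0, 0, 0]]]}}

```text
time_s: 4.85
eef_pos: [0.4312, -0.0978, 0.3297]
ee_rot: [0.946, 0.325, 0.002, -0.007]
wrist_force: [0.7, 0.2, 0.3]
grip_width: 0.0
```

{"op": "move_arm", "data": {"commands": [[[0, 0, -0.15, 0, 0, 0, 0], [0, 0, -0.3, 0, 0, 0, 0], [0, 0, -0.45, 0, 0, 0, 0], [0, 0, -0.6, 0, 0, 0, 0], [0, 0, -0.75, 0, 0, 0, 0]]]}}

```text
time_s: 5.35
eef_pos: [0.4305, -0.0982, 0.3301]
ee_rot: [0.761, 0.648, 0.004, -0.004]
wrist_force: [-1.2, 0.0, -0.2]
grip_width: 0.0003
```

{"op": "move_arm", "data": {"commands": [[[0, 0, -0.15, 0, 0, 0, 0], [0, 0, -0.3, 0, 0, 0, 0], [0, 0, -0.45, 0, 0, 0, 0], [0, 0, -0.6, 0, 0, 0, 0], [0, 0, -0.75, 0, 0, 0, 0]]]}}

```text
time_s: 5.85
eef_pos: [0.4297, -0.0986, 0.3304]
ee_rot: [0.471, 0.882, 0.003, -0.001]
wrist_force: [0.6, 0.3, 0.2]
grip_width: 0.0006
```

{"op": "move_arm", "data": {"commands": [[[0, 0, -0.15, 0, 0, 0, 0], [0, 0, -0.3, 0, 0, 0, 0], [0, 0, -0.45, 0, 0, 0, 0], [0, 0, -0.6, 0, 0, 0, 0], [0, 0, -0.75, 0, 0, 0, 0]]]}}

```text
time_s: 6.35
eef_pos: [0.4289, -0.099, 0.3307]
ee_rot: [0.115, 0.993, 0.001, 0.001]
wrist_force: [-0.7, 1.4, -0.1]
grip_width: 0.0002
```

```bash
cat >> h.py <<'E'
F=R.from_euler('z',np.pi)
def go(phi,r,t,back=0,y=0):
    p,rr=tippose(phi,r,t,back,y); print((phi,r,t,back,y),end=' '); rel(p,rr*F)
E
python3 - <<'E'
from h import *
s=st(); print(s['joints'].round(3))
go(.7,57,0,150);go(.7,57,15,120)
E
```

```text
t 6.35 con tcp [-150.9  -31.1  330.7] tip [-150.9  -31.1  319.7] z [ 0.002  0.002 -1.   ] F [-0.8  1.3 -0.1] w 0.0002
[ 1.223  0.276 -1.258  1.917  0.286  1.151  1.198]
(0.7, 57, 0, 150, 0) rel [0.002, 0.002, -0.119] [-109.6, 44.3, 41.5] |rv|deg 6.8 mm 125
(0.7, 57, 15, 120, 0) rel [-0.013, -0.259, -0.118] [-75.8, 40.2, 75.9] |rv|deg 16.3 mm 115
```

```bash
python3 - <<'E'
from h import *
def gx(x,z,t,y=0):
    a=np.radians(t); rel(con(x-11*np.sin(a),y,z+11*np.cos(a)),tiltR(t)*F)
gx(-100,250,15); gx(-85,220,25)
E
cat >> h.py <<'E'
def gx(x,z,t,y=0):
    a=np.radians(t); print((x,z,t,y),end=' '); rel(con(x-11*np.sin(a),y,z+11*np.cos(a)),tiltR(t)*F)
E
```

```text
rel [-0.013, -0.259, -0.118] [-43.9, 36.4, 70.3] |rv|deg 16.3 mm 90
rel [-0.024, -0.433, -0.117] [-56.9, 37.9, 101.0] |rv|deg 25.8 mm 122
```

{"op": "move_arm", "data": {"commands": [[[0, -0.07, -0.06, -15, 12, 20, 0], [-0.01, -0.14, -0.12, -30, 25, 40, 0], [-0.01, -0.26, -0.12, -44, 36, 70, 0], [-0.02, -0.35, -0.12, -50, 38, 85, 0], [-0.02, -0.43, -0.12, -57, 38, 101, 0]]]}}

```text
time_s: 6.85
eef_pos: [0.4923, -0.075, 0.2301]
ee_rot: [0.053, 0.975, -0.015, 0.216]
wrist_force: [1.9, -1.4, -0.1]
grip_width: 0.0006
```

```bash
python3 - <<'E'
from h import *
s=st(); print(s['joints'].round(3))
go(.7,57,30,60); go(.7,57,30,30)
p=ctrl.get_image('wrist'); cv2.imwrite('pics/w4.png',p['frame'][:,:,::-1])
E
```

```text
t 6.85 con tcp [-9.060e+01 -2.000e-01  2.301e+02] tip [-86.   -0.3 220.1] z [ 0.423 -0.004 -0.906] F [ 2.  -1.2 -0.1] w 0.0006
[ 0.982  0.262 -1.036  2.241  0.73   0.413  0.849]
(0.7, 57, 30, 60, 0) rel [-0.004, -0.086, 0.005] [0.2, 0.4, 44.0] |rv|deg 5.0 mm 44
(0.7, 57, 30, 30, 0) rel [-0.004, -0.086, 0.005] [-2.3, 0.5, 73.9] |rv|deg 5.0 mm 74
```

View pics/w4.png

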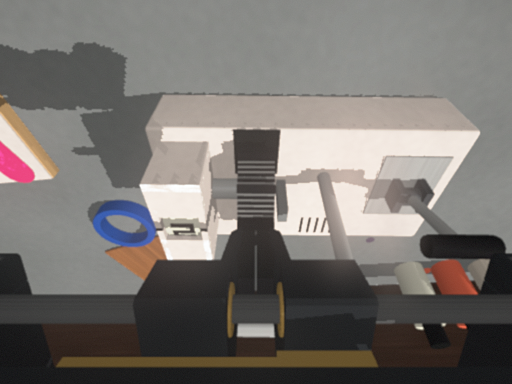

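{"op": "move_arm", "data": {"commands": [[[0, -0.03, 0, 0, 0, 15, 0], [0, -0.06, 0, 0, 0, 30, 0], [0, -0.086, 0, 0, 0, 44, 0], [0, -0.086, 0, 0, 0, 44, 0]]]}}

```text
time_s: 7.3
eef_pos: [0.5078, -0.0779, 0.1878]
ee_rot: [0.052, 0.965, -0.019, 0.258]
wrist_force: [1.0, 0.1, -0.4]
grip_width: 0.0006
```

```bash
python3 - <<'E'
from h import *
s=st(); print(s['joints'].round(3))
go(.48,57,30,25); go(.48,57,30,0)
E
```

```text
t 7.3 con tcp [-74.8  -1.3 187.8] tip [-69.3  -1.4 178.2] z [ 0.499 -0.007 -0.866] F [ 1.   0.2 -0.4] w 0.0006
[ 0.64   0.296 -0.67   2.319  1.331  0.231  0.241]
(0.48, 57, 30, 25, 0) rel [-0.007, -0.001, 0.007] [-15.9, 1.4, 33.5] |rv|deg 0.6 mm 37
(0.48, 57, 30, 0, 0) rel [-0.007, -0.001, 0.007] [-16.0, 1.6, 58.5] |rv|deg 0.6 mm 61
```

{"op": "move_arm", "data": {"commands": [[[0, 0, 0, -16, 1.5, 15, 0], [0, 0, 0, -16, 1.5, 34, 0], [0, 0, 0, -16, 1.5, 45, 0], [0, 0, 0, -16, 1.5, 58, 0], [0, 0, 0, -16, 1.5, 58, 0]]]}}

```text
time_s: 7.8
eef_pos: [0.551, -0.0824, 0.1461]
ee_rot: [0.052, 0.964, -0.02, 0.258]
wrist_force: [-0.8, 0.4, -0.3]
grip_width: 0.0004
```

```bash
python3 - <<'E'
from h import *
s=st(); print(s['joints'].round(3))
for f,t in ((.48,30),(.65,31.5),(.8,33),(.95,35),(1.05,36)): go(f,57,t,0)
E
```

```text
t 7.8 con tcp [-31.4  -1.  146.1] tip [-25.9  -1.1 136.6] z [ 0.5   -0.009 -0.866] F [-0.8  0.3 -0.3] w 0.0004
[ 0.568  0.455 -0.613  2.247  1.673  0.285 -0.062]
(0.48, 57, 30, 0, 0) rel [-0.009, 0.0, 0.007] [0.9, 1.0, 0.7] |rv|deg 0.6 mm 1
(0.65, 57, 31.5, 0, 0) rel [-0.009, -0.026, 0.007] [10.9, 1.1, 1.1] |rv|deg 1.6 mm 11
(0.8, 57, 33, 0, 0) rel [-0.009, -0.052, 0.007] [19.5, 1.1, 2.8] |rv|deg 3.0 mm 20
(0.95, 57, 35, 0, 0) rel [-0.009, -0.087, 0.007] [27.9, 1.2, 5.8] |rv|deg 5.0 mm 29
(1.05, 57, 36, 0, 0) rel [-0.008, -0.104, 0.007] [33.2, 1.3, 8.4] |rv|deg 6.0 mm 34
```

In the gap without contact. Pull the rib toward the robot.

{"op": "move_arm", "data": {"commands": [[[0, -0.01, 0, 6, 1, 1, 0], [0, -0.026, 0, 11, 1, 1, 0], [0, -0.04, 0, 15.5, 1, 2, 0], [0, -0.052, 0, 19.5, 1, 3, 0], [0, -0.07, 0, 24, 1, 4.5, 0]]]}}

```text
time_s: 8.3
eef_pos: [0.5344, -0.0805, 0.1329]
ee_rot: [0.051, 0.954, -0.023, 0.295]
wrist_force: [2.5, 0.1, 0.7]
grip_width: 0.0002
```

```bash
cat > look.py <<'E'
from h import *
import sys
def look(name):
    s=st(); print(s['joints'].round(2))
    p=ctrl.get_image('wrist')
    T=np.eye(4);T[:3,:3]=R.from_quat(s['ee_rot']).as_matrix();T[:3,3]=s['eef_pos']
    W=cloud(p,T@p['T_tool_cam']); c=((W-O).reshape(-1,3)@C.as_matrix())*1000
    im=p['frame'][:,:,::-1][::-1,::-1]
    cv2.imwrite(f'pics/{name}.png',im)
    cv2.imwrite(f'pics/{name}c.png',cv2.resize(im[100:310,230:470],None,fx=3,fy=2.8,interpolation=cv2.INTER_CUBIC))
    ok=(p['depth'].ravel()>0)
    m=ok&(abs(c[:,1])<13)&(c[:,2]>90)&(c[:,2]<155)&(abs(c[:,0])<75)
    q=c[m]; r=np.hypot(q[:,0],q[:,2]-85); ph=np.arctan2(-q[:,0],q[:,2]-85)
    b=[]
    for a in np.arange(-.9,1.5,.04):
        k=(ph>=a)&(ph<a+.04)
        b.append(f'{a+.02:.2f}:{np.median(r[k]):.0f}' if k.sum()>4 else '-')
    print(' '.join(b))
    # rib phase: points with r in rib-top band
    k=(r>60)&(r<68)&(abs(q[:,1])<13)
    z=np.exp(1j*10*ph[k]); print('phase joint mod .628:',(np.angle(z.mean())/10-.3142)%.6283,abs(z.mean()),k.sum())
    return s
look(sys.argv[1])
E
python3 look.py w5; python3 - <<'E'
from h import *
for f,t in ((.95,35),(1.05,36)): go(f,57,t,0)
E
```

```text
t 8.3 con tcp [-48.2  -0.9 132.9] tip [-42.   -1.  123.9] z [ 0.564 -0.011 -0.825] F [2.5 0.4 0.7] w 0.0002
[ 0.71  0.53 -0.78  2.34  2.1   0.44 -0.44]
- - - - - - - - - - - - - - - - - - - - - - - - - - - - - - - - 0.40:63 0.44:63 0.48:63 - - - - 0.68:75 0.72:75 0.76:77 0.80:100 0.84:94 0.88:82 0.92:73 0.96:65 1.00:63 1.04:64 1.08:64 1.12:64 1.16:54 1.20:53 1.24:53 1.28:54 1.32:53 1.36:53 1.40:53 1.44:53 1.48:54
phase joint mod .628: 0.0893085034334089 0.8437948412193257 967
(0.95, 57, 35, 0, 0) rel [-0.011, -0.013, 0.008] [5.0, 1.2, 2.0] |rv|deg 1.1 mm 5
(1.05, 57, 36, 0, 0) rel [-0.011, -0.03, 0.008] [10.4, 1.2, 4.2] |rv|deg 1.9 mm 11
```

View pics/w5.png

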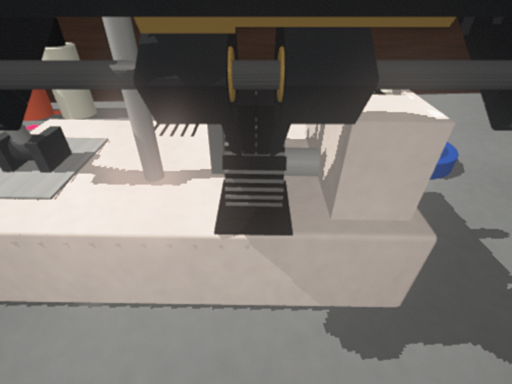

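{"op": "move_arm", "data": {"commands": [[[0, -0.01, 0, 5, 1, 2, 0], [0, -0.03, 0, 10, 1, 4, 0], [0, -0.03, 0, 10, 1, 4, 0]]]}}

```text
time_s: 8.65
eef_pos: [0.5268, -0.0799, 0.1234]
ee_rot: [0.051, 0.95, -0.025, 0.308]
wrist_force: [1.3, -0.2, 1.6]
grip_width: 0.0002
```

```bash
python3 look.py w6|tail -2; python3 - <<'E'
from h import *
st()
for f,t in ((1.1,37),(1.0,30)): go(f,57,t,0)
E
```

```text
- - - - - - - - - - - - - - - - - - - - - - - - - - - - - - - - - - - - - 0.60:63 0.64:63 0.68:63 - - - 0.84:73 0.88:74 0.92:76 0.96:78 1.00:86 1.04:81 1.08:75 1.12:69 1.16:64 1.20:63 1.24:64 1.28:64 1.32:64 1.36:54 1.40:53 1.44:53 1.48:54
phase joint mod .628: 0.2821786994229373 0.8487074455437197 945
t 8.7 con tcp [-55.5  -1.2 123.5] tip [-49.1  -1.3 114.6] z [ 0.588 -0.013 -0.809] F [ 0.4 -0.4  1. ] w 0.0001
(1.1, 57, 37, 0, 0) rel [-0.013, -0.018, 0.008] [3.8, 1.3, 2.0] |rv|deg 1.3 mm 4
(1.0, 57, 30, 0, 0) rel [-0.013, 0.105, 0.007] [-2.8, 1.2, -0.3] |rv|deg 6.1 mm 3
```

{"op": "move_arm", "data": {"commands": [[[0, 0, 0, -1, 1, -12, 0], [0, 0, 0, -1, 1, -25, 0], [0, 0, 0, -1, 1, -25, 0]]]}}

```text
time_s: 9.0
eef_pos: [0.5134, -0.0775, 0.1457]
ee_rot: [0.051, 0.949, -0.025, 0.309]
wrist_force: [0.5, -0.5, -0.2]
grip_width: 0.0002
```

```bash
python3 look.py w7; python3 - <<'E'
from h import *
go(.35,57,33,25);go(.35,57,33,0)
E
```

```text
t 9.0 con tcp [-69.3  -0.3 145.7] tip [-62.9  -0.5 136.8] z [ 0.589 -0.014 -0.808] F [ 0.6 -0.4 -0.2] w 0.0002
[ 0.79  0.51 -0.88  2.4   2.14  0.48 -0.49]
- - - - - - - - - - - - - - - - - - - - - - - - 0.08:57 - - - - - - - - - - - - - - - - - 0.80:99 0.84:100 - 0.92:53 0.96:55 1.00:84 1.04:53 1.08:52 1.12:53 1.16:53 1.20:62 1.24:64 1.28:64 1.32:64 - 1.40:53 1.44:53 1.48:54
phase joint mod .628: 0.30709139457954193 0.9218180921634201 520
(0.35, 57, 33, 25, 0) rel [-0.014, 0.053, 0.008] [-38.1, 0.1, -1.4] |rv|deg 3.2 mm 38
(0.35, 57, 33, 0, 0) rel [-0.014, 0.053, 0.008] [-36.8, 0.5, 23.6] |rv|deg 3.2 mm 44
```

{"op": "move_arm", "data": {"commands": [[[0, 0.03, 0, -20, 0, -2, 0], [0, 0.05, 0, -38, 0, -1, 0], [0, 0.05, 0, -37.5, 0, 10, 0], [0, 0.05, 0, -37, 0, 23, 0], [0, 0.05, 0, -37, 0, 24, 0]]]}}

```text
time_s: 9.55
eef_pos: [0.5577, -0.0827, 0.1466]
ee_rot: [0.052, 0.957, -0.024, 0.284]
wrist_force: [0.5, 0.3, -0.2]
grip_width: 0.0007
```

```bash
python3 - <<'E'
from h import *
s=st(); print(s['joints'].round(2))
for f,t in ((.35,33),(.5,33),(.65,33),(.8,33),(.95,34),(1.05,35),(1.1,35)): go(f,57,t,0)
E
```

```text
t 9.55 con tcp [-24.8  -0.6 146.6] tip [-18.8  -0.7 137.4] z [ 0.546 -0.015 -0.838] F [ 0.5  0.3 -0.2] w 0.0007
[ 0.65  0.5  -0.72  2.26  1.9   0.36 -0.26]
(0.35, 57, 33, 0, 0) rel [-0.015, 0.002, 0.007] [-0.0, 0.5, -1.4] |rv|deg 0.9 mm 2
(0.5, 57, 33, 0, 0) rel [-0.015, 0.002, 0.007] [8.4, 0.6, -2.7] |rv|deg 0.9 mm 9
(0.65, 57, 33, 0, 0) rel [-0.015, 0.002, 0.007] [17.0, 0.6, -2.7] |rv|deg 0.9 mm 17
(0.8, 57, 33, 0, 0) rel [-0.015, 0.002, 0.007] [25.4, 0.7, -1.5] |rv|deg 0.9 mm 25
(0.95, 57, 34, 0, 0) rel [-0.014, -0.016, 0.007] [33.8, 0.8, 1.0] |rv|deg 1.3 mm 34
(1.05, 57, 35, 0, 0) rel [-0.014, -0.033, 0.007] [39.2, 0.9, 3.3] |rv|deg 2.1 mm 39
(1.1, 57, 35, 0, 0) rel [-0.014, -0.033, 0.007] [41.7, 0.9, 4.7] |rv|deg 2.1 mm 42
```

{"op": "move_arm", "data": {"commands": [[[0, 0, 0, 8, 0.5, -2.5, 0], [0, 0, 0, 17, 0.5, -2.5, 0], [0, 0, 0, 25, 0.5, -1.5, 0], [0, -0.015, 0, 34, 0.5, 1, 0], [0, -0.03, 0, 39, 0.5, 3, 0]]]}}

```text
time_s: 10.05
eef_pos: [0.5274, -0.0792, 0.1233]
ee_rot: [0.052, 0.952, -0.025, 0.299]
wrist_force: [1.2, -0.8, 1.2]
grip_width: 0.0005
```

```bash
python3 look.py w8
```

```text
t 10.05 con tcp [-55.2  -0.5 123.3] tip [-48.9  -0.6 114.2] z [ 0.573 -0.015 -0.82 ] F [ 1.3 -0.7  1.2] w 0.0005
[ 0.75  0.58 -0.84  2.36  2.16  0.51 -0.48]
- - - - - - - - - - - - - - - - - - - - - -0.04:63 0.00:63 0.04:63 - - - - - - - - - - - - - 0.60:64 0.64:63 0.68:62 - - - 0.84:73 0.88:74 0.92:76 0.96:80 1.00:86 1.04:80 1.08:74 1.12:69 1.16:64 1.20:63 1.24:64 1.28:64 1.32:64 1.36:54 1.40:53 1.44:53 1.48:54
phase joint mod .628: 0.28131256212813976 0.8490614709494597 1051
```

View pics/w8.png

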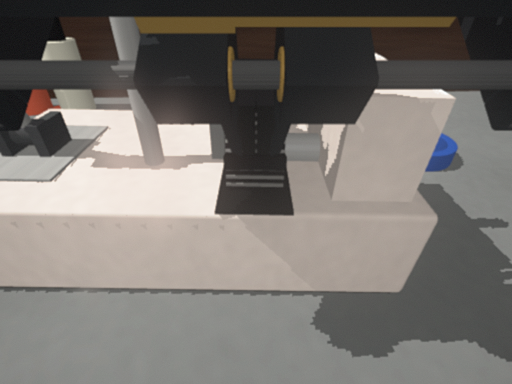

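{"op": "move_arm", "data": {"commands": [[[0, 0, 0, -1, 0, -12, 0], [0, 0, 0, -1, 0, -25, 0], [0, 0, 0, -1, 0, -25, 0]]]}}

```text
time_s: 10.4
eef_pos: [0.5122, -0.0775, 0.1439]
ee_rot: [0.052, 0.953, -0.025, 0.298]
wrist_force: [0.5, -0.6, -0.8]
grip_width: 0.0003
```

```bash
python3 - <<'E'
from h import *
s=st(); print(s['joints'].round(2))
go(.35,57,33,25);go(.35,57,33,0)
E
```

```text
t 10.4 con tcp [-70.6  -0.4 143.9] tip [-64.3  -0.6 134.8] z [ 0.571 -0.015 -0.821] F [ 0.6 -0.6 -0.8] w 0.0003
[ 0.77  0.5  -0.85  2.39  2.1   0.45 -0.46]
(0.35, 57, 33, 25, 0) rel [-0.015, 0.032, 0.008] [-40.0, 0.1, -2.5] |rv|deg 2.1 mm 40
(0.35, 57, 33, 0, 0) rel [-0.015, 0.032, 0.008] [-39.2, 0.5, 22.5] |rv|deg 2.1 mm 45
```

{"op": "move_arm", "data": {"commands": [[[0, 0.015, 0, -20, 0, -5, 0], [0, 0.03, 0, -40, 0, -2.5, 0], [0, 0.03, 0, -39.5, 0, 10, 0], [0, 0.03, 0, -39, 0.5, 22, 0], [0, 0.03, 0, -39, 0.5, 22.5, 0]]]}}

```text
time_s: 10.9
eef_pos: [0.557, -0.082, 0.1466]
ee_rot: [0.052, 0.957, -0.024, 0.283]
wrist_force: [0.5, 0.0, 0.1]
grip_width: 0.0003
```

```bash
python3 - <<'E'
from h import *
s=st(); print(s['joints'].round(2))
for f,t in ((.35,33),(.5,33),(.65,33),(.8,33),(.95,34),(1.05,35),(1.1,35)): go(f,57,t,0)
E
```

```text
t 10.9 con tcp [-2.550e+01  1.000e-01  1.466e+02] tip [-1.950e+01 -1.000e-01  1.373e+02] z [ 0.545 -0.015 -0.838] F [0.5 0.1 0.1] w 0.0003
[ 0.65  0.5  -0.72  2.27  1.89  0.37 -0.26]
(0.35, 57, 33, 0, 0) rel [-0.015, 0.0, 0.007] [-0.6, -0.1, -1.0] |rv|deg 1.0 mm 1
(0.5, 57, 33, 0, 0) rel [-0.015, 0.0, 0.007] [7.8, -0.1, -2.3] |rv|deg 1.0 mm 8
(0.65, 57, 33, 0, 0) rel [-0.015, 0.0, 0.007] [16.4, 0.0, -2.3] |rv|deg 1.0 mm 17
(0.8, 57, 33, 0, 0) rel [-0.015, 0.0, 0.007] [24.8, 0.1, -1.1] |rv|deg 1.0 mm 25
(0.95, 57, 34, 0, 0) rel [-0.015, -0.017, 0.007] [33.2, 0.2, 1.4] |rv|deg 1.4 mm 33
(1.05, 57, 35, 0, 0) rel [-0.015, -0.035, 0.007] [38.6, 0.3, 3.8] |rv|deg 2.2 mm 39
(1.1, 57, 35, 0, 0) rel [-0.015, -0.035, 0.007] [41.1, 0.3, 5.2] |rv|deg 2.2 mm 41
```

{"op": "move_arm", "data": {"commands": [[[0, 0, 0, 8, 0, -2.5, 0], [0, 0, 0, 16.5, 0, -2.5, 0], [0, 0, 0, 25, 0, -1, 0], [0, -0.015, 0, 33, 0, 1.5, 0], [0, -0.03, 0, 38.5, 0, 3.5, 0]]]}}

```text
time_s: 11.4
eef_pos: [0.5275, -0.0791, 0.1233]
ee_rot: [0.052, 0.953, -0.025, 0.299]
wrist_force: [2.1, -1.0, 1.7]
grip_width: 0.0008
```

```bash
python3 look.py w9
```

```text
t 11.4 con tcp [-55.1  -0.4 123.3] tip [-48.8  -0.5 114.3] z [ 0.572 -0.015 -0.82 ] F [ 2.2 -0.7  1.7] w 0.0008
[ 0.74  0.58 -0.83  2.36  2.15  0.51 -0.48]
- - - - - - - - - - - - - - - - - - - - - -0.04:63 0.00:62 0.04:63 - - - - - - - - - - - - - 0.60:63 0.64:63 0.68:62 - - - 0.84:73 0.88:73 0.92:76 0.96:80 1.00:86 1.04:80 1.08:74 1.12:68 1.16:64 1.20:63 1.24:64 1.28:64 1.32:64 1.36:54 1.40:53 1.44:53 1.48:54
phase joint mod .628: 0.28025818628212784 0.8462306299477826 1063
```

{"op": "move_arm", "data": {"commands": [[[0, 0, 0, -1, 0, -12, 0], [0, 0, 0, -1, 0, -25, 0], [0, 0, 0, -1, 0, -25, 0]]]}}

```text
time_s: 11.75
eef_pos: [0.5122, -0.0773, 0.1438]
ee_rot: [0.052, 0.953, -0.025, 0.298]
wrist_force: [0.7, 0.5, 0.7]
grip_width: 0.0005
```

```bash
python3 - <<'E'
from h import *
s=st(); print(s['joints'].round(2))
for n in ('scene',):
    p=ctrl.get_image(n);cv2.imwrite('pics/sc9.png',cv2.resize(p['frame'][170:250,210:340,::-1],None,fx=5,fy=5,interpolation=cv2.INTER_CUBIC))
go(.35,57,33,25);go(.35,57,33,0)
E
```

```text
t 11.75 con tcp [-70.6  -0.3 143.8] tip [-64.3  -0.4 134.8] z [ 0.57  -0.016 -0.822] F [0.7 0.6 0.7] w 0.0005
[ 0.76  0.49 -0.85  2.38  2.09  0.45 -0.45]
(0.35, 57, 33, 25, 0) rel [-0.016, 0.031, 0.008] [-39.8, 0.1, -3.1] |rv|deg 2.0 mm 40
(0.35, 57, 33, 0, 0) rel [-0.016, 0.031, 0.008] [-39.0, 0.5, 21.9] |rv|deg 2.0 mm 45
```

View pics/sc9.png

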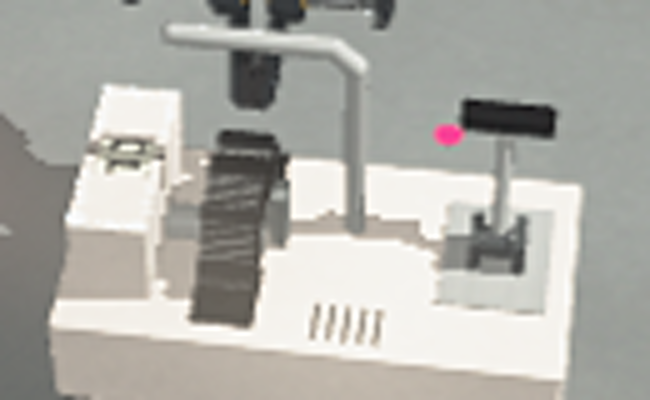

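{"op": "move_arm", "data": {"commands": [[[0, 0.015, 0, -20, 0, -5, 0], [0, 0.03, 0, -40, 0, -3, 0], [0, 0.03, 0, -39.5, 0, 10, 0], [0, 0.03, 0, -39, 0.5, 22, 0], [0, 0.03, 0, -39, 0.5, 22, 0]]]}}

```text
time_s: 12.3
eef_pos: [0.5572, -0.082, 0.1464]
ee_rot: [0.052, 0.957, -0.024, 0.283]
wrist_force: [0.3, -0.4, -0.7]
grip_width: 0.0005
```

```bash
python3 - <<'E'
from h import *
s=st(); print(s['joints'].round(2))
for f,t in ((.35,33),(.5,33),(.65,33),(.7,33)): go(f,57,t,0)
E
```

```text
t 12.3 con tcp [-2.530e+01  1.000e-01  1.464e+02] tip [-1.930e+01 -1.000e-01  1.371e+02] z [ 0.544 -0.016 -0.839] F [ 0.3 -0.4 -0.7] w 0.0005
[ 0.64  0.49 -0.72  2.26  1.89  0.36 -0.25]
(0.35, 57, 33, 0, 0) rel [-0.016, -0.001, 0.007] [-0.6, -0.1, -1.3] |rv|deg 1.0 mm 1
(0.5, 57, 33, 0, 0) rel [-0.016, -0.001, 0.007] [7.9, -0.1, -2.6] |rv|deg 1.0 mm 8
(0.65, 57, 33, 0, 0) rel [-0.016, -0.001, 0.007] [16.4, -0.0, -2.6] |rv|deg 1.0 mm 17
(0.7, 57, 33, 0, 0) rel [-0.016, -0.001, 0.007] [19.2, 0.0, -2.3] |rv|deg 1.0 mm 19
```

{"op": "move_arm", "data": {"commands": [[[0, 0, 0, 6, 0, -2, 0], [0, 0, 0, 11, 0, -2.5, 0], [0, 0, 0, 15, 0, -2.5, 0], [0, 0, 0, 18, 0, -2.5, 0], [0, 0, 0, 18, 0, -2.5, 0]]]}}

```text
time_s: 12.8
eef_pos: [0.5403, -0.0803, 0.1385]
ee_rot: [0.052, 0.958, -0.024, 0.282]
wrist_force: [1.0, -0.1, -0.1]
grip_width: 0.0006
```

```bash
python3 look.py w10
```

```text
t 12.8 con tcp [-4.230e+01 -1.000e-01  1.385e+02] tip [-36.4  -0.3 129.3] z [ 0.543 -0.016 -0.839] F [ 1.  -0.  -0.1] w 0.0006
[ 0.68  0.51 -0.75  2.3   1.97  0.4  -0.33]
- - - - - - - - - - - - - - - -0.28:56 -0.24:56 - - - - - - - - - - - - 0.28:63 0.32:63 - - - - - 0.56:76 0.60:76 0.64:76 0.68:78 0.72:81 0.76:88 0.80:74 0.84:64 0.88:63 0.92:63 0.96:64 1.00:63 1.04:54 1.08:52 1.12:53 1.16:53 1.20:53 1.24:54 1.28:53 1.32:53 1.36:54 1.40:53 1.44:53 1.48:59
phase joint mod .628: 0.5893661450943876 0.8421384280238909 1077
```

View pics/w10.png

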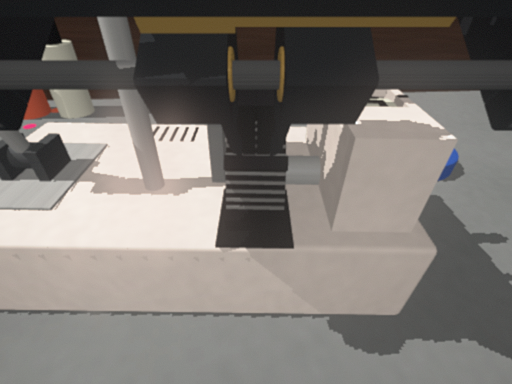

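{"op": "move_arm", "data": {"commands": [[[0, 0, 0, -2, 0, -1, 0], [0, 0, 0, -2, 0, -13, 0], [0, 0, 0, -2, 0, -28, 0], [0, 0, 0, -2, 0, -40, 0], [0, 0, 0, -2, 0, -50, 0]]]}}

```text
time_s: 13.35
eef_pos: [0.5144, -0.0764, 0.182]
ee_rot: [0.052, 0.958, -0.024, 0.282]
wrist_force: [0.8, 0.1, 0.0]
grip_width: 0.0005
```

```bash
python3 look.py w11; python3 - <<'E'
from h import *
gx(-110,250,25)
E
```

```text
t 13.35 con tcp [-68.5   0.8 182. ] tip [-62.5   0.7 172.7] z [ 0.543 -0.015 -0.84 ] F [0.8 0.1 0. ] w 0.0005
[ 0.66  0.33 -0.71  2.34  1.74  0.27 -0.16]
- - - - - - - - - - - - - - - - - - - - - - - - - - - - - - - 0.36:55 0.40:54 0.44:52 0.48:52 0.52:53 0.56:52 0.60:53 0.64:53 0.68:52 0.72:53 0.76:52 0.80:52 0.84:53 0.88:63 0.92:64 0.96:64 1.00:64 1.04:54 1.08:52 1.12:53 1.16:53 1.20:53 1.24:53 1.28:53 1.32:53 1.36:54 1.40:53 1.44:53 1.48:59
phase joint mod .628: 0.6135255770393371 0.9102059143898408 451
(-110, 250, 25, 0) rel [-0.016, 0.139, 0.007] [-3.3, -2.3, -89.7] |rv|deg 8.0 mm 90
```

View pics/w11.png

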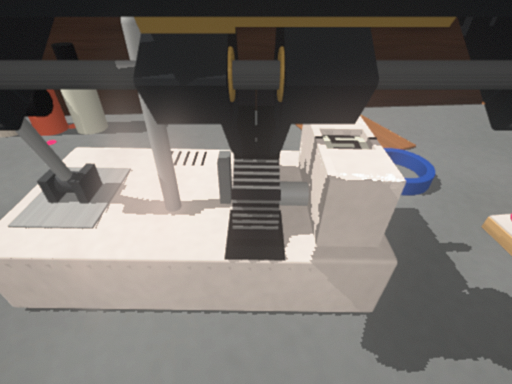

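```bash
cat > s5.py <<'E'
from h import *
from fk import *
s=ctrl.get_state(); q=np.array(s['joints'])
def P(x,z,t,y):
    a=np.radians(t); return con(x-11*np.sin(a),y,z+11*np.cos(a)),tiltR(t)*F
a=(-62,172,33,0)
for b in [(-110,250,20,0),(-110,270,10,100),(-100,260,5,187),(-90,165,5,187),(-60,165,5,187),(24,165,5,187),(-90,220,5,187)]:
    for k in range(1,11):
        v=np.array(a)+(np.array(b)-np.array(a))*k/10
        q,e1,e2=ik(*P(*v),q,marg=.005,w=1e-2)
    print(b,q.round(2),round(e1,2),round(e2,2)); a=b
E
python3 s5.py;  python3 - <<'E'
from h import *
gx(-110,250,20);gx(-110,280,10,60)
E
```

```text
(-110, 250, 20, 0) [ 1.21  0.24 -1.26  2.18  0.5   0.59  1.07] 0.0 0.0
(-110, 270, 10, 100) [ 0.86  0.33 -1.22  2.01  0.49  0.9   0.86] 0.0 0.0
(-100, 260, 5, 187) [ 0.56  0.46 -1.13  1.89  0.55  1.04  0.67] 0.0 0.0
(-90, 165, 5, 187) [ 0.44  0.59 -0.99  1.95  0.72  0.89  0.54] 0.0 0.0
(-60, 165, 5, 187) [ 0.43  0.64 -0.97  1.89  0.73  0.92  0.57] 0.0 0.0
(24, 165, 5, 187) [ 0.38  0.75 -0.93  1.68  0.75  1.01  0.66] 0.0 0.0
(-90, 220, 5, 187) [ 0.5   0.52 -1.07  1.91  0.62  0.98  0.62] 0.0 0.0
(-110, 250, 20, 0) rel [-0.017, 0.226, 0.006] [-4.3, -2.3, -89.5] |rv|deg 13.0 mm 90
(-110, 280, 10, 60) rel [-0.017, 0.4, 0.005] [-22.9, 57.1, -115.1] |rv|deg 23.0 mm 131
```

{"op": "move_arm", "data": {"commands": [[[0, 0.05, 0, -1, 0, -20, 0], [-0.01, 0.1, 0, -2, -1, -40, 0], [-0.01, 0.15, 0, -3, -2, -60, 0], [-0.02, 0.2, 0, -4, -2, -80, 0], [-0.02, 0.226, 0, -4, -2, -90, 0]]]}}

```text
time_s: 13.9
eef_pos: [0.4829, -0.0924, 0.2373]
ee_rot: [0.065, 0.976, -0.038, 0.204]
wrist_force: [-0.5, -0.4, -0.4]
grip_width: 0.0002
```

```bash
python3 - <<'E'
from h import *
s=st(); print(s['joints'].round(2))
gx(-110,280,10,80)
E
```

```text
t 13.9 con tcp [-98.  -18.5 237.3] tip [-93.5 -19.2 227.3] z [ 0.403 -0.056 -0.914] F [-0.5 -0.4 -0.4] w 0.0002
[ 0.91  0.21 -0.93  2.24  0.63  0.44  0.93]
(-110, 280, 10, 80) rel [-0.055, 0.241, -0.015] [-8.1, 95.4, -60.0] |rv|deg 14.2 mm 113
```

{"op": "move_arm", "data": {"commands": [[[-0.02, 0.08, 0, -4, 10, -30, 0], [-0.04, 0.16, -0.01, -8, 30, -60, 0], [-0.05, 0.24, -0.015, -8, 60, -60, 0], [-0.055, 0.24, -0.015, -8, 95, -60, 0], [-0.055, 0.24, -0.015, -8, 95, -60, 0]]]}}

```text
time_s: 14.4
eef_pos: [0.4804, 0.0112, 0.2911]
ee_rot: [0.053, 0.995, -0.003, 0.088]
wrist_force: [-1.0, -0.2, -0.1]
grip_width: 0.0004
```

```bash
python3 - <<'E'
from h import *
s=st(); print(s['joints'].round(2))
p=ctrl.get_image('wrist')
im=p['frame'][:,:,::-1][::-1,::-1]
cv2.imwrite('pics/w12.png',im)
T=np.eye(4);T[:3,:3]=R.from_quat(s['ee_rot']).as_matrix();T[:3,3]=s['eef_pos']
W=cloud(p,T@p['T_tool_cam']); c=((W-O).reshape(-1,3)@C.as_matrix())*1000
g=c[(c[:,2]>158)&(c[:,2]<205)&(c[:,1]>125)&(c[:,1]<215)&(abs(c[:,0])<70)&(p['depth'].ravel()>0)]
print('grip',len(g),g.min(0),g.max(0),np.median(g,0))
gx(-100,260,5,187); gx(-95,165,5,187)
E
```

```text
t 14.4 con tcp [-112.    84.1  291.1] tip [-110.1   84.2  280.2] z [ 0.175  0.004 -0.985] F [-0.9 -0.3 -0.1] w 0.0004
[ 0.84  0.26 -1.11  2.01  0.37  0.88  1.01]
grip 1163 [-38.80027913 140.03218511 158.90361003] [-21.11573613 199.61942499 191.66022977] [-33.33812821 168.4516064  187.29983441]
(-100, 260, 5, 187) rel [0.002, 0.088, 0.004] [-8.2, 105.2, 21.5] |rv|deg 5.0 mm 108
(-95, 165, 5, 187) rel [0.002, 0.088, 0.004] [3.4, 105.0, 115.9] |rv|deg 5.0 mm 156
```

View pics/w12.png

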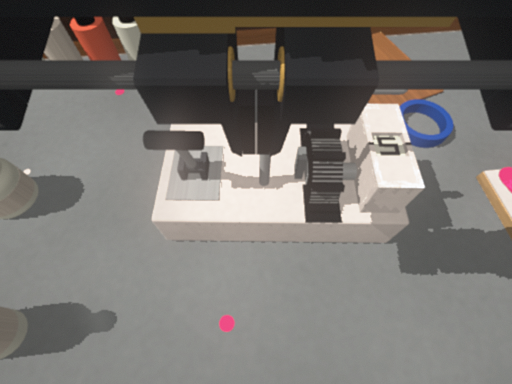

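```bash
python3 - <<'E'
import cv2
im=cv2.imread('pics/w12.png')
cv2.imwrite('pics/w12c.png',cv2.resize(im[95:215,300:425],None,fx=4.8,fy=4.8,interpolation=cv2.INTER_CUBIC))
E
```

```text
(no output)
```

View pics/w12c.png

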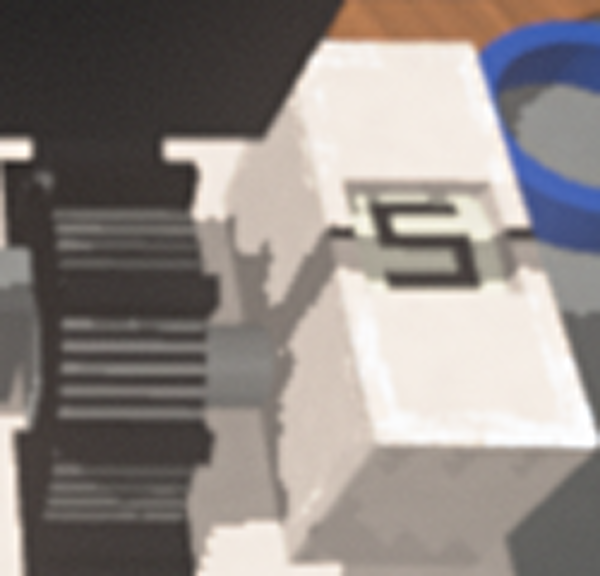

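{"op": "move_arm", "data": {"commands": [[[0, 0.03, 0, -3, 35, 5, 0], [0, 0.06, 0, -6, 70, 15, 0], [0, 0.09, 0, -5, 105, 25, 0], [0, 0.09, 0, 0, 105, 70, 0], [0, 0.09, 0, 3.5, 105, 116, 0]]]}}

```text
time_s: 14.95
eef_pos: [0.5084, 0.1118, 0.1747]
ee_rot: [0.053, 0.998, -0.002, 0.043]
wrist_force: [0.9, -1.1, 0.5]
grip_width: 0.0007
```

```bash
python3 - <<'E'
from h import *
s=st(); print(s['joints'].round(2))
gx(-95,165,5,187);gx(-60,165,5,187);gx(24,165,5,187)
E
```

```text
t 14.95 con tcp [-95.5 187.2 174.7] tip [-94.6 187.2 163.8] z [ 0.086  0.002 -0.996] F [ 1.  -1.   0.5] w 0.0007
[ 0.39  0.55 -0.92  1.97  0.66  0.85  0.58]
(-95, 165, 5, 187) rel [0.002, -0.001, 0.005] [0.4, -0.2, -1.3] |rv|deg 0.3 mm 1
(-60, 165, 5, 187) rel [0.002, -0.001, 0.005] [-34.5, -0.4, 1.8] |rv|deg 0.3 mm 35
(24, 165, 5, 187) rel [0.002, -0.001, 0.005] [-118.2, -0.9, 9.0] |rv|deg 0.3 mm 119
```

{"op": "move_arm", "data": {"commands": [[[0, 0, 0, -20, 0, 0, 0], [0, 0, 0, -38, 0, 2, 0], [0, 0, 0, -45, 0, 2, 0], [0, 0, 0, -51, 0, 3, 0], [0, 0, 0, -57, 0, 3, 0]]]}}

```text
time_s: 15.45
eef_pos: [0.5638, 0.1053, 0.1764]
ee_rot: [0.053, 0.998, -0.002, 0.042]
wrist_force: [-4.4, 0.0, 2.7]
grip_width: 0.0003
```

```bash
python3 - <<'E'
from h import *
s=st(); print(s['joints'].round(2))
gx(24,165,5,187)
E
```

```text
t 15.45 con tcp [-39.6 187.  176.4] tip [-38.7 187.  165.4] z [ 0.084  0.001 -0.996] F [-4.4 -0.5  2.7] w 0.0003
[ 0.37  0.63 -0.89  1.84  0.67  0.91  0.64]
(24, 165, 5, 187) rel [0.001, -0.003, 0.005] [-62.4, -0.3, 5.7] |rv|deg 0.4 mm 63
```

Contact with the lever at 4.4 N, sliding on. Continue gently.

{"op": "move_arm", "data": {"commands": [[[0, 0, 0, -7, 0, 0.5, 0], [0, 0, 0, -14, 0, 1, 0], [0, 0, 0, -21, 0, 2, 0], [0, 0, 0, -28, 0, 2.5, 0], [0, 0, 0, -35, 0, 3, 0]]]}}

```text
time_s: 15.95
eef_pos: [0.5994, 0.1014, 0.1763]
ee_rot: [0.053, 0.998, -0.002, 0.042]
wrist_force: [-3.6, -0.2, -0.1]
grip_width: 0.0004
```

{"op": "move_arm", "data": {"commands": [[[0, 0, 0, -4, 0, 0.5, 0], [0, 0, 0, -8, 0, 1, 0], [0, 0, 0, -12, 0, 1, 0], [0, 0, 0, -15, 0, 1, 0]]]}}

```text
time_s: 16.35
eef_pos: [0.614, 0.0995, 0.1759]
ee_rot: [0.053, 0.998, -0.002, 0.041]
wrist_force: [-3.6, -0.1, -2.6]
grip_width: 0.0006
```

```bash
python3 - <<'E'
from h import *
s=st()
p=ctrl.get_image('scene')
cv2.imwrite('pics/sc13.png',cv2.resize(p['frame'][150:270,200:345,::-1],None,fx=5,fy=5,interpolation=cv2.INTER_CUBIC))
W=(cloud(p)-O).reshape(-1,3)@C.as_matrix()*1000
g=W[(W[:,2]>155)&(W[:,2]<205)&(W[:,1]>135)&(W[:,1]<172)&(abs(W[:,0])<80)]
print('grip',len(g),g.min(0),g.max(0),np.median(g,0))
E
```

```text
t 16.35 con tcp [ 10.9 186.8 175.9] tip [ 11.8 186.8 165. ] z [ 0.083 -0.    -0.997] F [-3.5 -0.5 -2.6] w 0.0006
grip 77 [ 18.28106673 139.32854707 157.22123854] [ 44.64169931 171.74498206 194.12275524] [ 36.41993608 155.75581606 187.54902872]
```

View pics/sc13.png

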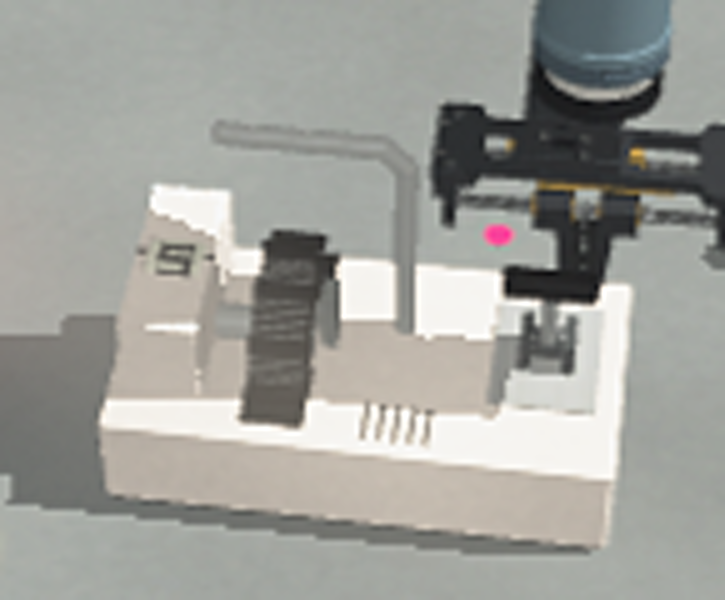

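{"op": "move_arm", "data": {"commands": [[[0, 0, 0, -2.5, 0, 0, 0], [0, 0, 0, -5, 0, 0, 0], [0, 0, 0, -7, 0, 0, 0]]]}}

```text
time_s: 16.7
eef_pos: [0.6214, 0.0986, 0.1765]
ee_rot: [0.053, 0.998, -0.003, 0.041]
wrist_force: [-3.8, 0.3, -3.9]
grip_width: 0.0005
```

{"op": "move_arm", "data": {"commands": [[[0, 0, 0, -2, 0, 0, 0], [0, 0, 0, -3, 0, 0, 0]]]}}

```text
time_s: 16.9
eef_pos: [0.6243, 0.0982, 0.1767]
ee_rot: [0.053, 0.998, -0.003, 0.041]
wrist_force: [-4.4, 0.0, -3.9]
grip_width: 0.0002
```

```bash
python3 - <<'E'
from h import *
s=st()
E
```

```text
t 16.9 con tcp [ 21.3 186.7 176.7] tip [ 22.2 186.7 165.7] z [ 0.082 -0.    -0.997] F [-4.3 -0.4 -3.9] w 0.0002
```

{"op": "move_arm", "data": {"commands": [[[0, 0, 0, -1, 0, 0, 0], [0, 0, 0, -2, 0, 0, 0]]]}}

```text
time_s: 17.1
eef_pos: [0.6262, 0.0979, 0.1767]
ee_rot: [0.053, 0.998, -0.003, 0.041]
wrist_force: [-3.7, 0.6, -3.4]
grip_width: 0.0005
```

{"op": "move_arm", "data": {"commands": [[[0, 0, 0, -1, 0, 0, 0], [0, 0, 0, -2, 0, 0, 0]]]}}

```text
time_s: 17.3
eef_pos: [0.6266, 0.0979, 0.1766]
ee_rot: [0.053, 0.998, -0.003, 0.039]
wrist_force: [-11.4, -0.5, -0.0]
grip_width: 0.0005
```

{"op": "move_arm", "data": {"commands": [[[0, 0, 0, 0, 0, 0, 0], [0, 0, 0, 0, 0, 0, 0]]]}}

```text
time_s: 17.5
eef_pos: [0.6264, 0.0979, 0.1766]
ee_rot: [0.053, 0.998, -0.003, 0.039]
wrist_force: [-5.7, 0.5, -2.5]
grip_width: 0.001
```

{"op": "move_arm", "data": {"commands": [[[0, 0, 0, 15, 0, 0, 0], [0, 0, 0, 40, 0, -4, 0], [0, 0, 0, 80, 0, -10, 0], [0, 0, 0, 115, 0, -20, 0], [0, 0, 0, 125, 0, -60, 0]]]}}

```text
time_s: 18.0
eef_pos: [0.4944, 0.1114, 0.2251]
ee_rot: [0.052, 0.998, -0.004, 0.037]
wrist_force: [1.0, -0.9, 1.6]
grip_width: 0.0007
```

```bash
python3 - <<'E'
from h import *
s=st()
p=ctrl.get_image('scene')
cv2.imwrite('pics/sc14.png',cv2.resize(p['frame'][150:270,200:345,::-1],None,fx=5,fy=5,interpolation=cv2.INTER_CUBIC))
W=(cloud(p)-O).reshape(-1,3)@C.as_matrix()*1000
g=W[(W[:,2]>155)&(W[:,2]<205)&(W[:,1]>135)&(W[:,1]<205)&(abs(W[:,0])<80)]
print('grip',len(g),g.min(0),g.max(0),np.median(g,0))
w=ctrl.get_image('wrist');cv2.imwrite('pics/w14.png',w['frame'][::-1,::-1,::-1])
T=np.eye(4);T[:3,:3]=R.from_quat(s['ee_rot']).as_matrix();T[:3,3]=s['eef_pos']
c=((cloud(w,T@w['T_tool_cam'])-O).reshape(-1,3)@C.as_matrix())*1000
g=c[(c[:,2]>155)&(c[:,2]<205)&(c[:,1]>135)&(c[:,1]<205)&(abs(c[:,0])<75)]
if len(g): print('grip w',len(g),g.min(0),g.max(0),np.median(g,0))
E
```

```text
t 18.0 con tcp [-109.4  185.3  225.1] tip [-108.5  185.2  214.1] z [ 0.075 -0.004 -0.997] F [ 1.1 -0.8  1.6] w 0.0007
grip 120 [ 37.37445879 138.12142708 167.34207784] [ 59.07149686 198.49430487 190.09912373] [ 49.15825351 168.52428743 182.25312562]
grip w 648 [ 28.73793739 168.97756026 155.00684541] [ 42.11926632 195.86105533 175.41998789] [ 32.39166905 181.86930475 170.29173968]
```

View pics/sc14.png

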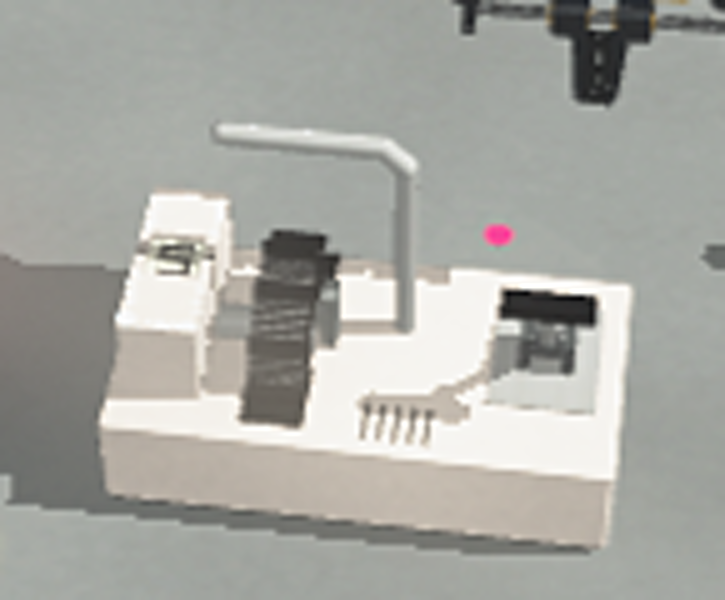

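View pics/w14.png

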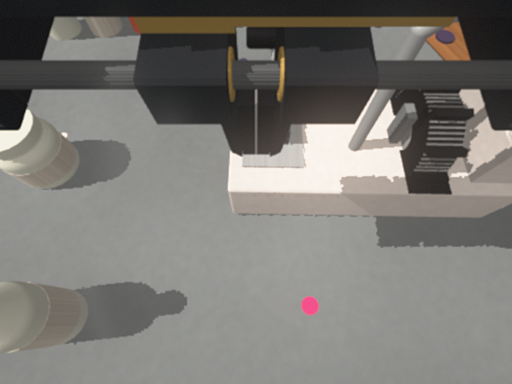

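{"op": "move_arm", "data": {"commands": [[[0, 0, 0, 0, 0, -30, 0], [0, 0, 0, 0, 0, -30, 0], [0, 0, 0, 0, 0, -30, 0]]]}}

```text
time_s: 18.4
eef_pos: [0.4992, 0.1141, 0.2626]
ee_rot: [0.052, 0.998, -0.002, 0.046]
wrist_force: [-0.2, -0.5, -0.5]
grip_width: 0.0005
```

```bash
python3 - <<'E'
from h import *
st(); print(ctrl.close_job())
E
```

```text
t 18.4 con tcp [-104.9  188.5  262.6] tip [-103.9  188.5  251.6] z [ 0.092  0.001 -0.996] F [-0.2 -0.5 -0.5] w 0.0005
the job is handed in; nothing more can be done
None
```

I rolled the thumbwheel from just short of 2 to 5, pushed the start lever over to its stop, and handed the job in at 18.4 s of the 72 s. Closing the job gave no verdict, so the results below come from my own last checks.

- **Wheel:** It took four strokes with the closed fingertips, the hand tilted 30–37° under the guard bar. The rib positions in depth put the wheel at about 3.14 rad. The wrist and scene pictures show the 5 centred between the marks, also after the lever push.
- **Lever:** It took about 4 N to move and rose to 11.4 N when it reached its stop, well under the 40 N limit. The grip then measured about 42–43 mm past the hinge, where the full travel of 1.0 rad would put it.
- **At hand-in:** The hand was clear of everything and read almost no force. I never went near the bottle, jar, tape roll or panel, but I did not re-measure where they stand.
- **What went wrong:** My first approach, with the hand turned the other way, ran into arm joint limits before touching anything. I backed out, turned the hand by half a turn and came in again.
- **Disagreements:** The camera calibrations differed by about 2 mm. I corrected the console position by 1.5 mm for this.

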